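# Gauge the slots of coupling hubs on a tipping tray and dump them

## Robot

A 6-joint arm with a two-finger parallel gripper is mounted at the origin on a cart in front of the work surface, level with it; the furniture and walls round the work are solid. World frame = base frame: x ahead of the robot, y to its left, z up, the work surface at z = 0. Lengths are in m, angles in rad, forces in N, time in s.
With the tool pointing down it reaches from about 0.35 to 0.85 m from the base axis. Payload 8.1 kg.
Tool frame: the origin (TCP) lies on the centre line of the jaws, within the pads' length; the fingertips stand 22 mm ahead of it and the grasp point (between the pads) lies 3 mm ahead of it; z points along the fingers, y is the line along which they close (so a half turn about z gives the same grasp; the last joint's range is limited). The gripper opens to 93 mm and grips with 3 to 60 N. Pads are 15 mm wide; open, the fingers measure 128 mm over their backs; the gripper's body (75 mm by 188 mm) begins 65 mm behind the grasp point.
Start: joints at [-1.323, 0.13, 1.488, -0, 1.523, -0.085], TCP at [0.196, -0.567, 0.241] pointing down, gripper open.
Joint ranges: [-2.96, 2.96], [-0.89, 2.26], [0.02, 2.5], [-1.34, 4.48], [0, 2.73], [-2.66, 2.66]. Speed limits (rad/s): [2.39, 2.39, 2.79, 3.14, 3.14, 3.14].

## Interface

Orientations are given as a rotation vector (axis times angle).
In Python, from plant import robot gives the robot as it stands.
- The arm moves only by the shell command python3 inch.py [FORCE], which reads ROWS from standard input. ROWS is one flat JSON list of numbers that holds 1 to 20 rows one after another, with no inner brackets; each row has 5 numbers: the finger opening in m, then dx, dy, dz in m, then a turn about the tool's z in rad; each row shifts and turns the commanded pose from where the row before left it, along the tool's axes as they then stand; what a row does not reach is not made up. A row lasts 1/10 s, in which the tool goes at most 0.05 m and 0.15 rad, less where a joint would pass 70% of its speed; a pose out of reach is approached as far as the arm can. The fingers move at their own pace and stop on an object; FORCE is the grip in N (left out, the last holds). Time passes only in rows, so rows that do not move let the fingers close. It prints the time, the measured TCP pose, the force, the opening and the grip force at its end. Input that does not fit is refused with a message, and nothing moves.
- robot.read_state(): the state, without advancing time (a new reading comes with each control period).
- robot.read_camera(name): name is "scene" or "top"; returns a dict with "image" (400x640x3 uint8, red, green, blue), "fx", "fy", "cx", "cy" (pixels), "dist" ([k1, k2, p1, p2, k3] as OpenCV has them; the pictures are not rectified), "R" (3x3) and "t" (3): a world point X has camera coordinates R X + t. Camera axes: x right, y down, z forward; pixel columns grow to the right and rows downward; lengths in m; the calibration is good to about 2 mm. A picture is of the moment at which its call begins. There is no depth.
- robot.close_job(): hands the job in; it is judged then, once.
The state is a dict: "t": time; "q": joint angles; "dq": joint speeds; "joint_torque": joint torques, N m; "tool_pos": TCP position; "orientation": TCP orientation; "force": force on the tool from outside, world axes, zero at the start; "wrist_torque": the same for the moment, N m; "opening": finger opening in m; "gripper_force": force on a finger pad.
Only numpy, scipy, OpenCV 4.12 (cv2) and the standard library are available. Lean on these libraries where they do the work, as an engineer would, in place of code of your own. Each camera call takes 0.05 s, during which the arm holds its last target. There are 200 camera calls.

## Task

Check the slots of the steel coupling hubs on the tipping gauge tray: with its yellow end gate up, set every hub that is there slot down over one of the tray's two brass rails, so that it sinks flat onto the bed. Then lower the gate fully, lift the tray by its black handle so that all the hubs slide out over the gate into the blue box, let the tray back down level and shut the gate again. Never tip the tray before the gate is down, and leave the two red bins and the tape roll where they are.

Things in the scene. Friction and masses are not known exactly. Their poses are not given: they have to be found in the camera images.
- hub_a: steel coupling hub, 0.25 kg, 40 mm high: round flange 56 dia x 16 mm, slot 13 wide x 7 deep right across its underside, bored boss 36 dia x 24 mm with two flats 30 mm apart, square to the slot (pinched there, the fingers close along the slot). Origin: centre of underside; x along the slot. Starts slot down in the left drawer (z = 0). 3 or 4 are there; absent ones read None
- hub_b: same kind of hub as hub_a (any of the four may be absent). The left drawer they stand in: floor from x = 0.345 (front wall) to 0.7 and y = 0.023 to 0.442 m, walls 88 mm high; the edge of the cabinet top overhangs it beyond x = 0.68, 107 to 149 mm up
- hub_c: same kind of hub as hub_a (any of the four may be absent)
- hub_d: same kind of hub as hub_a (any of the four may be absent)
- bed (a point): middle of the bed (floor top) of the grey steel tray, 140 wide (x) x 180 long (y) inside, walls up to 28 mm high; 157 mm above the drawer floor at level. Frame turns with the tray: +y to the handle, -y to the gate. Two brass rails 9 wide, 6 high run along y at x = +40 and -40 mm. A hub with its slot over a rail sinks flat on the bed (origin at z = 0), else it stands 6 mm high or crooked
- stand: dark steel stand of the tray, fixed in the right drawer; origin on the drawer floor under the tray's tipping axis, x and y as the level bed's. Base plate 200 x 84 mm (y = 48 to 132), two cheek plates beside the tray up to 154 mm high. The handle end reaches over the partition between the drawers. Steel slides on the bed from about 20 degrees of tilt
- seat_far_rear (a point): where a hub's origin lies when seated: on the bed, y along the rail to the handle. On the rail at x = +40 (farther from the robot), 50 mm in front of the rear wall
- seat_far_front (a point): where a hub's origin lies when seated: on the bed, y along the rail to the handle. Rail at x = +40, 75 mm nearer the gate
- seat_near_rear (a point): where a hub's origin lies when seated: on the bed, y along the rail to the handle. On the rail at x = -40 (nearer to the robot), 50 mm in front of the rear wall
- seat_near_front (a point): where a hub's origin lies when seated: on the bed, y along the rail to the handle. Rail at x = -40, 75 mm nearer the gate
- tray (a joint): tip of the tray, rad: 0 level (it rests there by its own weight and falls back when let go), 0.75 fully tipped with the gate end down. It turns about a level axis along the tray's x, 12 mm below the bed and 60 mm from the bed's middle towards the gate. Lifting it at the handle takes 2 to 7 N
- tray_handle (a point): middle of the handle: a black round bar 12 dia, 92 mm long along x, 46 mm behind the rear wall, 25 mm above the bed plane, 200 mm behind and 37 mm above the tipping axis at level; free all round, held by two side arms 96 mm apart
- gate (a joint): end gate of the tray, rad: 0 shut (upright), 1.57 fully lowered (flat, in one plane with the bed, reaching over the blue box). Stiff hinge that stays where it is put (0.1 N m). Opens outward, away from the handle
- gate_hinge (a point): on the gate's hinge line, which runs along the tray's x at bed height, middle of the tray's gate end (90 mm from the bed's middle). Frame turns with the gate: z from the hinge to its free edge
- gate_bar (a point): middle of the round steel pull bar, 10 dia, along the gate's free edge, 62 mm from the hinge line and 5 mm outward; the yellow gate plate is 138 wide, 4 thick, with a finger slot 54 wide x 30 mm long right under the bar, so the bar can be pinched at its middle from straight above in any gate position
- box_blue: open blue plastic box, 208 (x) x 189 (y) x 118 mm high, 0.6 kg, standing loose in the right drawer below the tray's gate end; origin under its centre; inner floor 3 mm up, inside 186 x 168 mm
- bin_left: red open bin 103 x 86 x 76 mm at the rear of the left drawer, on its left, origin under its centre; bystander
- bin_right: red open bin 105 x 82 x 81 mm at the rear of the left drawer, on its right, origin under its centre; bystander
- tape_roll: roll of black tape, 58 dia x 18 mm, lying between the red bins, origin under its centre; bystander

How it is judged:
By the outcome, as a careful person would: the job done as asked, in the order asked, and still so for the second after the job is handed in, with the robot touching nothing.
Of hub_a, hub_b, hub_c, hub_d only 3 to 4 are there at a start; the rules pass over those that are not, and their reading is None.
At some moment in a run one of hub_a, hub_b, hub_c, hub_d may be knocked a few centimetres aside while the robot is not near it.
Once in a run the grip may slacken for a moment while it holds something.
It also fails if it takes over 210 s, if anything falls off the work surface, if the arm or the gripper's body presses on something with over 40 N, if the wrist force passes 120 N, or if a joint passes its speed limit or range.

## Working session

There is one attempt and no reset: what is moved stays moved. The work goes in short steps, Python scripts to look and compute and a shell command to move; the robot and the scene stay as the last step left them, time stands still between calls to the robot, and variables do not carry over. Pictures are saved under pics/ and viewed, at most 14 in all, crops included, and the job is handed in when it is done.

```bash
ls; mkdir -p pics; python3 - <<'E'
from plant import robot
import cv2
s=robot.read_state();print(s)
for n in("scene","top"):
    c=robot.read_camera(n);cv2.imwrite(f"pics/{n}0.png",c["image"][:,:,::-1]);print(n,{k:c[k] for k in c if k!="image"})
E
```

```text
inch.py
pics
plant.py
{'t': 0.0, 'q': array([-1.32334508e+00,  1.31164284e-01,  1.48928818e+00,  3.01894909e-06,
        1.52300237e+00, -8.54258726e-02]), 'dq': array([-0.00151429, -0.0002279 ,  0.00020717,  0.00181388,  0.00122171,
       -0.00023198]), 'joint_torque': array([ 2.03500407e-03, -5.59834027e+01, -4.91767395e+01,  7.70093920e-02,
        3.53090989e-02, -1.54139789e-04]), 'tool_pos': array([ 0.19593359, -0.56653855,  0.23958067]), 'orientation': array([-3.09634850e+00, -5.20163596e-01,  2.31853506e-04]), 'force': array([-0.14557519, -0.06031935, -0.1068679 ]), 'wrist_torque': array([ 0.01082919,  0.04189376, -0.02947182]), 'gripper_force': 0.0, 'opening': 0.09296619616419796}
scene {'fx': 499.2333386196632, 'fy': 499.2333386196632, 'cx': 314.79758834545686, 'cy': 199.04225201143709, 'dist': array([-0.13737364,  0.        ,  0.        ,  0.        ,  0.        ]), 'R': array([[-0.77761613, -0.62873883,  0.00079787],
       [-0.40661599,  0.50192873, -0.76336819],
       [ 0.47955874, -0.59393185, -0.64596314]]), 't': array([0.43992239, 0.29680515, 1.25668545])}
top {'fx': 468.6135729785963, 'fy': 468.6135729785963, 'cx': 321.8488608216741, 'cy': 202.45855218676513, 'dist': array([-0.11939563,  0.        ,  0.        ,  0.        ,  0.        ]), 'R': array([[ 0.00490884, -0.99995872,  0.00764635],
       [-0.98609588, -0.00611063, -0.16606499],
       [ 0.16610486, -0.00672484, -0.98608517]]), 't': array([0.04895886, 0.5679498 , 1.43326321])}
```
View pics/scene0.png

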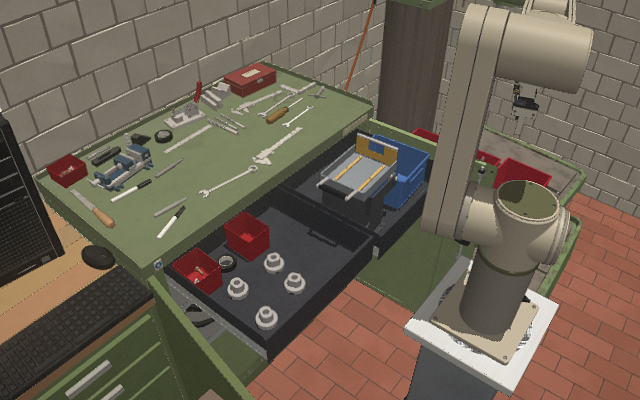

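View pics/top0.png

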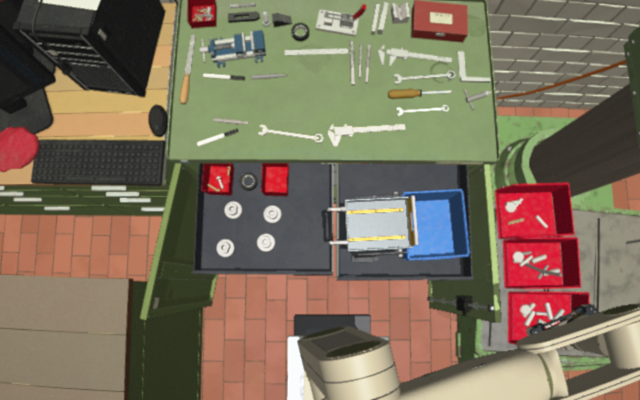

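```bash
cat > lib.py <<'E'
import numpy as np, cv2
from scipy.spatial.transform import Rotation as Ro
from plant import robot
def K(c): return np.array([[c["fx"],0,c["cx"]],[0,c["fy"],c["cy"]],[0,0,1]])
def ray(c,p):
    u=cv2.undistortPoints(np.array([[p]],float),K(c),c["dist"])[0,0]
    return -c["R"].T@c["t"], c["R"].T@np.array([u[0],u[1],1])
def onz(c,p,z):
    o,d=ray(c,p); return o+d*(z-o[2])/d[2]
def proj(c,X):
    return cv2.projectPoints(np.array(X,float).reshape(-1,1,3),cv2.Rodrigues(c["R"])[0],c["t"],K(c),c["dist"])[0].reshape(-1,2)
def tri(c1,p1,c2,p2):
    o1,d1=ray(c1,p1);o2,d2=ray(c2,p2)
    s=np.linalg.lstsq(np.c_[d1,-d2],o2-o1,rcond=None)[0]
    a,b=o1+s[0]*d1,o2+s[1]*d2
    return (a+b)/2,np.linalg.norm(a-b)
def crop(c,x0,y0,x1,y1,k,name):
    cv2.imwrite("pics/"+name,cv2.resize(c["image"][y0:y1,x0:x1,::-1],None,fx=k,fy=k,interpolation=cv2.INTER_CUBIC))
def go(target,yaw=None,s=None):
    """shift in tool axes to the world TCP target; yaw: wanted world direction (rad) of tool y, mod pi"""
    s=s or robot.read_state(); R=Ro.from_rotvec(s["orientation"]).as_matrix()
    d=R.T@(np.array(target)-s["tool_pos"]); print("tool shift",d.round(4),"tcp",s["tool_pos"].round(4),"open",round(s["opening"],4),"F",s["force"].round(1),"t",s["t"])
    a=np.arctan2(R[1,1],R[0,1]); print("yaw of tool y",a.round(3),"z axis",R[:,2].round(3))
    if yaw is not None: print("turn about tool z",-(((yaw-a)+np.pi/2)%np.pi-np.pi/2),"q6",s["q"][5])
E
python3 - <<'E'
from lib import *
c1=robot.read_camera("top");c2=robot.read_camera("scene")
for n,c in(("top",c1),("scene",c2)):
    g=cv2.cvtColor(c["image"],cv2.COLOR_RGB2HSV)
    m=((g[...,2]>110)&(g[...,1]<60)).astype(np.uint8)
    box=(195,190,320,268) if n=="top" else (170,240,330,340)
    w=np.zeros_like(m);w[box[1]:box[3],box[0]:box[2]]=1
    k,l,st,ce=cv2.connectedComponentsWithStats(m*w)
    for i in range(1,k):
        if st[i,4]>60: print(n,st[i],ce[i].round(1),onz(c,ce[i],.025).round(3))
a=cv2.resize(c1["image"][190:268,200:295,::-1],(760,624),interpolation=cv2.INTER_CUBIC)
cv2.imwrite("pics/a.png",a[:600])
crop(c2,220,240,315,335,6,"b.png")
E
```

```text
top [224 201  18  18 270] [232.7 209.6] [0.547 0.338 0.025]
top [263 205  19  19 281] [271.9 213.7] [0.534 0.211 0.025]
top [256 233  20  19 294] [265.6 242.1] [0.443 0.23  0.025]
top [216 239  19  19 282] [224.8 247.7] [0.424 0.359 0.025]
scene [264 252  20  20 227] [273.7 262. ] [0.532 0.221 0.025]
scene [219 256  14   9  65] [225.2 258.8] [0.644 0.298 0.025]
scene [284 272  22  20 245] [294.5 282.1] [0.441 0.24  0.025]
scene [227 277  22  21 239] [237.3 287.4] [0.545 0.348 0.025]
scene [255 306  23  22 291] [266.3 316.7] [0.422 0.369 0.025]
```

View pics/a.png

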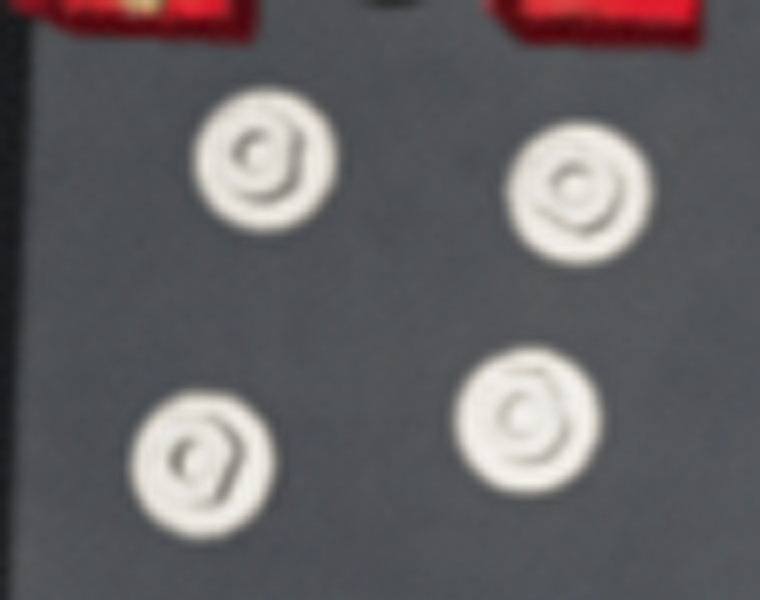

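View pics/b.png

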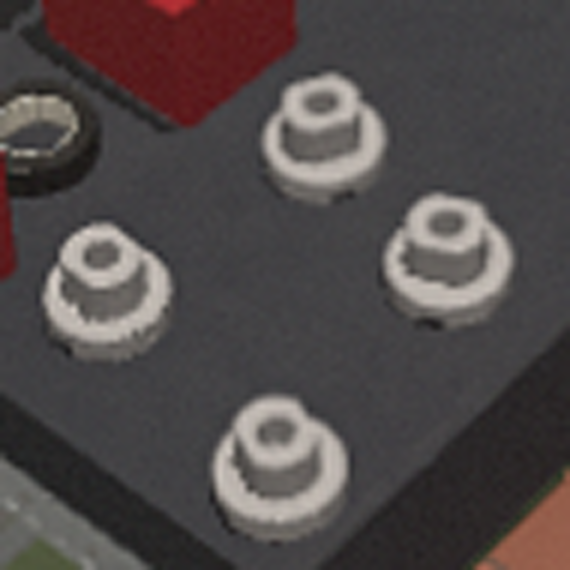

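```bash
python3 - <<'E'
from lib import *
c1=robot.read_camera("top");c2=robot.read_camera("scene")
print("cams",[(-c["R"].T@c["t"]).round(3) for c in(c1,c2)])
f=lambda u,v:((u+.5)/6-.5+220,(v+.5)/6-.5+240)
N={"2":f(340,195),"4":f(432,322),"1":f(65,350),"3":f(285,535)}
g=cv2.cvtColor(c1["image"],cv2.COLOR_RGB2HSV);m=((g[...,2]>110)&(g[...,1]<60)).astype(np.uint8)
for k,(u,v) in {"1":(224,201),"2":(263,205),"4":(256,233),"3":(216,239)}.items():
    sub=np.zeros_like(m);sub[v-1:v+21,u-1:u+21]=m[v-1:v+21,u-1:u+21]
    ct=max(cv2.findContours(sub,0,1)[0],key=cv2.contourArea)[:,0].astype(float)
    P=np.array([onz(c1,p,.014)[:2] for p in ct])
    A=np.c_[2*P,np.ones(len(P))];s=np.linalg.lstsq(A,(P**2).sum(1),rcond=None)[0];r=np.sqrt(s[2]+s[0]**2+s[1]**2)
    n=onz(c2,N[k],.0035)[:2];d=n-s[:2]
    print(k,"centre",s[:2].round(4),"r",r.round(4),"notch d",d.round(4),np.hypot(*d).round(4),"slot dir deg",np.degrees(np.arctan2(d[1],d[0])).round(1))
# scene notches enlarged
T=[]
for k in "1234":
    u,v=[int(round(q)) for q in N[k]]
    T.append(cv2.resize(c2["image"][v-40:v+8,u-24:u+24,::-1],(380,380),interpolation=cv2.INTER_LANCZOS4)); print(k,"tile origin",u-24,v-40)
W=np.vstack([np.hstack(T[:2]),np.hstack(T[2:])])
W=cv2.convertScaleAbs(W,alpha=1.6,beta=-30);cv2.imwrite("pics/n.png",cv2.resize(W,(600,600)))
crop(c1,320,180,480,270,5,"tray_top.png");crop(c2,275,115,435,225,5,"tray_sc.png")
E
```

```text
cams [array([0.322, 0.062, 1.507]), array([-0.14 ,  0.874,  1.038])]
1 centre [0.5483 0.34  ] r 0.0288 notch d [-0.0006  0.0337] 0.0337 slot dir deg 90.9
2 centre [0.5356 0.2126] r 0.0293 notch d [-0.0204  0.0181] 0.0272 slot dir deg 138.4
4 centre [0.4439 0.231 ] r 0.0294 notch d [-0.0098  0.029 ] 0.0306 slot dir deg 108.6
3 centre [0.4248 0.361 ] r 0.029 notch d [-0.0174  0.0225] 0.0284 slot dir deg 127.7
1 tile origin 206 258
2 tile origin 252 232
3 tile origin 243 289
4 tile origin 268 253
```

View pics/n.png

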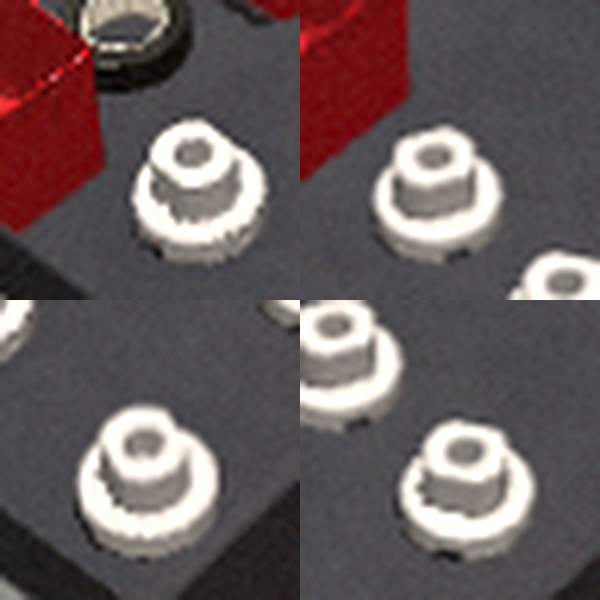

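View pics/tray_top.png

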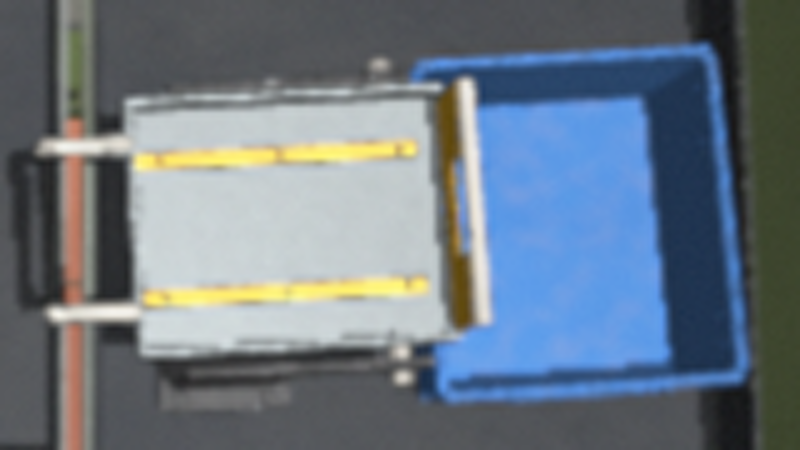

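View pics/tray_sc.png

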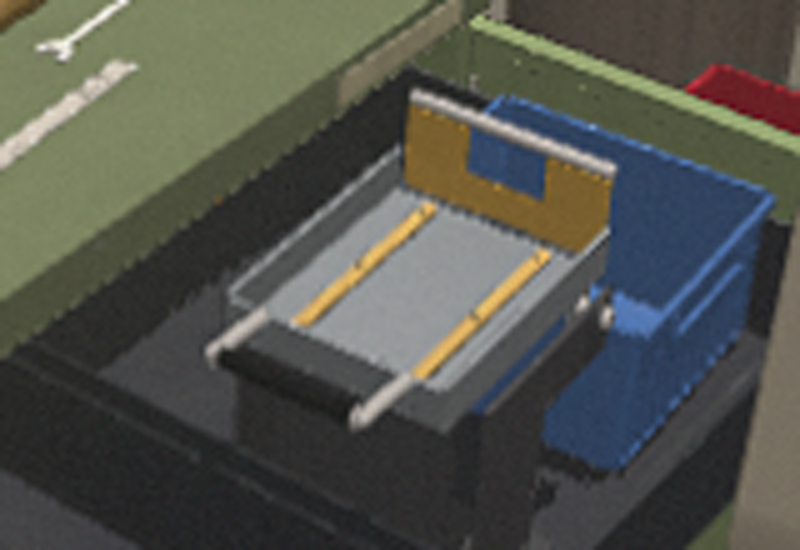

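```bash
cat > notch.py <<'E'
from lib import *
def prof(c,cx,cy,r=.028,zs=(.002,.0035,.005),rng=(30,190)):
    a=np.arange(*rng,4.);g=cv2.cvtColor(c["image"],cv2.COLOR_RGB2GRAY).astype(np.float32);v=0
    for z in zs:
        p=proj(c,np.c_[cx+r*np.cos(np.radians(a)),cy+r*np.sin(np.radians(a)),0*a+z]).astype(np.float32)
        v=v+cv2.remap(g,p[:,:1],p[:,1:],cv2.INTER_LINEAR)[:,0]/len(zs)
    return a,v
E
python3 - <<'E'
from notch import *
c1=robot.read_camera("top");c2=robot.read_camera("scene")
C={"1":(.5483,.34),"2":(.5356,.2126),"3":(.4248,.361),"4":(.4439,.231)}
# scene offset: flange-top blob ellipse check
for k,(x,y) in C.items():
    # circle of boss bore: report brightness profiles
    a,v=prof(c2,x,y);print(k,[(int(i),int(j)) for i,j in zip(a,v)])
# rails and gate bar
g=cv2.cvtColor(c1["image"],cv2.COLOR_RGB2HSV)
def rails(c,box,z):
    g=cv2.cvtColor(c["image"],cv2.COLOR_RGB2HSV);m=((g[...,0]>15)&(g[...,0]<32)&(g[...,1]>110)&(g[...,2]>120)).astype(np.uint8)
    w=np.zeros_like(m);w[box[1]:box[3],box[0]:box[2]]=1;k,l,st,ce=cv2.connectedComponentsWithStats(m*w)
    for i in range(1,k):
        if st[i,4]>25:
            ys,xs=np.where(l==i);P=np.array([onz(c,p,z)[:2] for p in np.c_[xs,ys].astype(float)])
            vx,vy,x0,y0=cv2.fitLine(P.astype(np.float32),2,0,.01,.01)[:,0]
            t=(P-[x0,y0])@[vx,vy]
            print(st[i],"line pt",np.round([x0,y0],4),"angle",np.degrees(np.arctan2(vy,vx)).round(1),"ends",(np.array([x0,y0])+np.outer([t.min(),t.max()],[vx,vy])).round(3).tolist())
print("top");rails(c1,(340,200,405,250),.163)
print("scene");rails(c2,(325,150,390,195),.163)
E
```

```text
1 [(30, 167), (34, 183), (38, 184), (42, 184), (46, 183), (50, 181), (54, 178), (58, 171), (62, 160), (66, 149), (70, 140), (74, 129), (78, 119), (82, 104), (86, 94), (90, 95), (94, 100), (98, 99), (102, 98), (106, 98), (110, 98), (114, 97), (118, 97), (122, 98), (126, 97), (130, 99), (134, 102), (138, 102), (142, 100), (146, 93), (150, 89), (154, 94), (158, 92), (162, 91), (166, 86), (170, 84), (174, 75), (178, 73), (182, 71), (186, 70)]
2 [(30, 172), (34, 179), (38, 182), (42, 178), (46, 171), (50, 161), (54, 151), (58, 142), (62, 133), (66, 125), (70, 116), (74, 111), (78, 106), (82, 104), (86, 104), (90, 104), (94, 100), (98, 100), (102, 103), (106, 104), (110, 102), (114, 100), (118, 101), (122, 100), (126, 96), (130, 78), (134, 67), (138, 61), (142, 57), (146, 54), (150, 59), (154, 77), (158, 83), (162, 84), (166, 80), (170, 79), (174, 77), (178, 75), (182, 72), (186, 72)]
3 [(30, 178), (34, 181), (38, 183), (42, 185), (46, 184), (50, 183), (54, 180), (58, 172), (62, 162), (66, 153), (70, 143), (74, 132), (78, 122), (82, 115), (86, 107), (90, 105), (94, 102), (98, 99), (102, 10
[... 494 characters left out ...]
), (122, 98), (126, 104), (130, 102), (134, 102), (138, 103), (142, 105), (146, 96), (150, 96), (154, 98), (158, 87), (162, 79), (166, 74), (170, 71), (174, 69), (178, 69), (182, 69), (186, 70)]
top
[348 208  55   5 120] line pt [ 0.5255 -0.1022] angle -86.9 ends [[0.521, -0.023], [0.53, -0.181]]
[349 236  56   5 112] line pt [ 0.4459 -0.1077] angle -86.5 ends [[0.441, -0.026], [0.451, -0.185]]
scene
[357 150  33  14 186] line pt [ 0.497  -0.2087] angle 13.2 ends [[0.447, -0.22], [0.556, -0.195]]
[335 156  27  24  87] line pt [ 0.5242 -0.1019] angle -87.0 ends [[0.521, -0.036], [0.528, -0.176]]
[358 165  27  25  92] line pt [ 0.4448 -0.1082] angle -86.6 ends [[0.441, -0.04], [0.449, -0.179]]
```

```bash
python3 - <<'E'
from notch import *
c1=robot.read_camera("top");c2=robot.read_camera("scene")
t=lambda u,v:((u+.5)/5-.5+320,(v+.5)/5-.5+180); s=lambda u,v:((u+.5)/5-.5+275,(v+.5)/5-.5+115)
for n,a,b in(("bar far",(466,80),(413,95)),("bar near",(484,325),(613,170)),("handle far",(26,152),(218,352)),("handle near",(36,302),(356,414))):
    X,e=tri(c1,t(*a),c2,s(*b));print(n,X.round(4),"gap",e.round(4),"top on .219/.182",onz(c1,t(*a),.219 if "bar" in n else .182).round(4))
# blue box rim & bins: record reference positions by colour
np.savez("ref.npz",top=c1["image"],scene=c2["image"])
ang=np.radians(93.3);y=np.array([np.cos(ang),np.sin(ang)]);x=np.array([y[1],-y[0]])
print(x,y)
for k,(p) in {"1":(.5483,.34),"3":(.4248,.361)}.items():
    for dx,dy in((0,.002),(0,.004),(-.002,.003)):
        a,v=prof(c2,p[0]+dx,p[1]+dy,rng=(60,150));print(k,dx,dy,v.astype(int).tolist())
go((.5356,.2126,.12),np.radians(142))
E
```

```text
bar far [ 0.562  -0.2021  0.2159] gap 0.0035 top on .219/.182 [ 0.5599 -0.2024  0.219 ]
bar near [ 0.4239 -0.2082  0.2179] gap 0.0039 top on .219/.182 [ 0.4221 -0.2089  0.219 ]
handle far [0.5206 0.0438 0.1906] gap 0.003 top on .219/.182 [0.5232 0.0445 0.182 ]
handle near [0.4342 0.0371 0.1881] gap 0.0059 top on .219/.182 [0.4372 0.0385 0.182 ]
[0.99834182 0.05756403] [-0.05756403  0.99834182]
1 0 0.002 [127, 117, 107, 97, 91, 84, 74, 71, 82, 97, 96, 96, 95, 94, 92, 91, 92, 92, 94, 99, 97, 97, 92]
1 0 0.004 [88, 86, 81, 72, 67, 61, 51, 51, 47, 70, 90, 90, 90, 89, 86, 83, 82, 82, 82, 87, 93, 91, 92]
1 -0.002 0.003 [116, 103, 92, 85, 77, 66, 61, 67, 86, 93, 93, 91, 89, 86, 83, 80, 79, 77, 83, 87, 83, 85, 77]
3 0 0.002 [129, 116, 105, 98, 97, 96, 96, 95, 94, 96, 95, 96, 99, 101, 101, 97, 95, 98, 100, 99, 96, 86, 86]
3 0 0.004 [80, 70, 64, 62, 69, 80, 82, 83, 81, 84, 80, 82, 90, 92, 92, 83, 75, 77, 86, 86, 86, 85, 76]
3 -0.002 0.003 [115, 101, 93, 93, 91, 94, 92, 90, 90, 88, 88, 92, 94, 93, 80, 72, 74, 83, 79, 77, 75, 70, 73]
tool shift [ 0.5757 -0.6259  0.1206] tcp [ 0.196  -0.5671  0.2406] open 0.093 F [-0.2  0.1  0.5] t 0.5
yaw of tool y -1.238 z axis [-0.  0. -1.]
turn about tool z -0.5747364934527655 q6 -0.08540804939912516
```

```bash
echo '[0.06, 0, 0, -0.05, 0, 0.06, 0, 0, -0.04, 0, 0.06, 0.028, -0.038, 0, 0, 0.06, 0.028, -0.038, 0, 0, 0.06, 0.028, -0.038, 0, 0, 0.06, 0.028, -0.038, 0, 0, 0.06, 0.028, -0.038, 0, 0, 0.06, 0.028, -0.038, 0, 0, 0.06, 0.028, -0.038, 0, 0, 0.06, 0.028, -0.038, 0, 0, 0.06, 0.028, -0.038, 0, 0, 0.06, 0.028, -0.038, 0, 0, 0.06, 0.028, -0.038, 0, 0, 0.06, 0.028, -0.038, 0, 0, 0.06, 0.028, -0.038, 0, 0, 0.06, 0.028, -0.038, 0, 0, 0.06, 0.028, -0.038, 0, 0, 0.06, 0.028, -0.038, 0, 0, 0.06, 0, 0, 0, 0, 0.06, 0, 0, 0, 0]' | python3 inch.py 30; python3 -c "
from lib import *
go((.4439,.231,.040),np.radians(110))"
```

```text
t: 2.5
tool_pos: [0.4206, 0.1548, 0.3303]
orientation: [3.097, 0.525, -0.002]
force: [-0.6, -0.3, -0.2]
opening: 0.06
gripper_force: 0.0
tool shift [ 0.0475 -0.0644  0.2902] tcp [0.4206 0.1548 0.3303] open 0.06 F [-0.6 -0.3 -0.2] t 2.5
yaw of tool y -1.235 z axis [-0.001 -0.001 -1.   ]
turn about tool z -0.01335337343619969 q6 1.4734312833979197
```

```bash
echo '[0.06, 0.024, -0.032, 0.03, -0.013, 0.06, 0.0235, -0.0325, 0.03, 0, 0.06, 0, 0, 0.05, 0, 0.06, 0, 0, 0.05, 0, 0.06, 0, 0, 0.05, 0, 0.06, 0, 0, 0.04, 0, 0.06, 0, 0, 0.02, 0, 0.06, 0, 0, 0.019, 0, 0.06, 0, 0, 0, 0, 0.06, 0, 0, 0, 0]' | python3 inch.py; python3 -c "
from lib import *
go((.4439,.231,.041),np.radians(110))
crop(robot.read_camera('scene'),220,180,360,330,4,'g4.png')"
```

```text
t: 3.5
tool_pos: [0.4446, 0.2294, 0.0424]
orientation: [3.095, 0.538, 0.0]
force: [0.3, -0.3, -0.3]
opening: 0.0601
gripper_force: 0.0
tool shift [-0.0001 -0.0017  0.0014] tcp [0.4446 0.2294 0.0424] open 0.0601 F [ 0.3 -0.3 -0.3] t 3.5
yaw of tool y -1.227 z axis [ 0. -0. -1.]
turn about tool z -0.004861797757491182 q6 1.6007288988838495
```

View pics/g4.png

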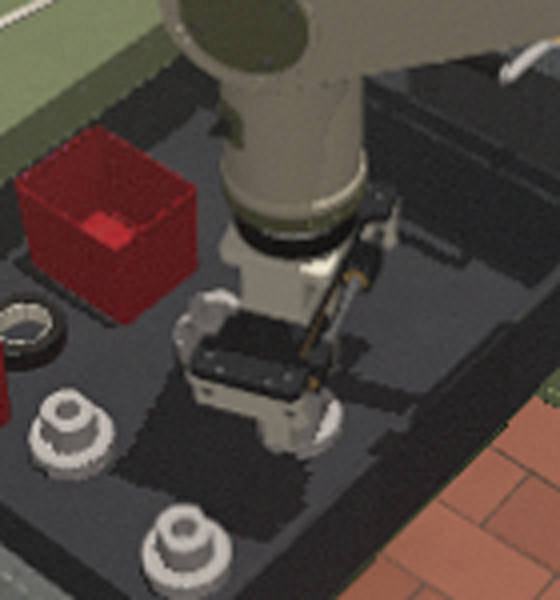

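The gripper straddles hub 4 (flange just visible at crop (330,425)); hubs 1 and 3 undisturbed. Closing.

```bash
echo '[0.0, 0, -0.0015, 0.001, 0, 0.0, 0, 0, 0, 0, 0.0, 0, 0, 0, 0, 0.0, 0, 0, 0, 0, 0.0, 0, 0, 0, 0, 0.0, 0, 0, 0, 0, 0.0, 0, 0, 0, 0]' | python3 inch.py 40; python3 -c "
from lib import *
go((.4439,.231,.22))"
```

```text
t: 4.25
tool_pos: [0.4438, 0.232, 0.041]
orientation: [-3.095, -0.541, -0.0]
force: [-1.1, 0.1, 6.1]
opening: 0.0301
gripper_force: 39.5
tool shift [-0.0002  0.001  -0.179 ] tcp [0.4438 0.232  0.041 ] open 0.0301 F [-1.1  0.1  6.1] t 4.25
yaw of tool y -1.225 z axis [ 0.  0. -1.]
```

```bash
echo '[0.0, 0, 0, -0.02, 0, 0.0, 0, 0, -0.05, 0, 0.0, 0, 0, -0.05, 0, 0.0, 0, 0, -0.05, 0, 0.0, 0, 0, -0.05, 0, 0.0, -0.003, 0.0376, 0, 0, 0.0, -0.003, 0.038, 0, 0, 0.0, -0.003, 0.038, 0, 0, 0.0, -0.003, 0.038, 0, 0, 0.0, -0.003, 0.038, 0, 0, 0.0, -0.003, 0.038, 0, 0, 0.0, -0.003, 0.038, 0, 0, 0.0, -0.004, 0.038, 0, 0, 0, 0, 0, 0, 0.145, 0, 0, 0, 0, 0.145, 0, 0, 0, 0, 0, 0, 0, 0, 0, 0]' | python3 inch.py; python3 -c "
from lib import *
go((.5228,-.0628,.21),np.radians(93.2))
c=robot.read_camera('scene');crop(c,275,75,435,225,4,'h4s.png')"
```

```text
t: 5.95
tool_pos: [0.5226, -0.0621, 0.2599]
orientation: [-3.14, -0.095, 0.002]
force: [-0.3, 0.1, -2.7]
opening: 0.0296
gripper_force: 40.0
tool shift [0.0002 0.0008 0.0499] tcp [ 0.5226 -0.0621  0.2599] open 0.0296 F [-0.3  0.1 -2.7] t 5.95
yaw of tool y -1.511 z axis [-0.001  0.    -1.   ]
turn about tool z 0.0044400490660461145 q6 1.2948668293363923
```

View pics/h4s.png

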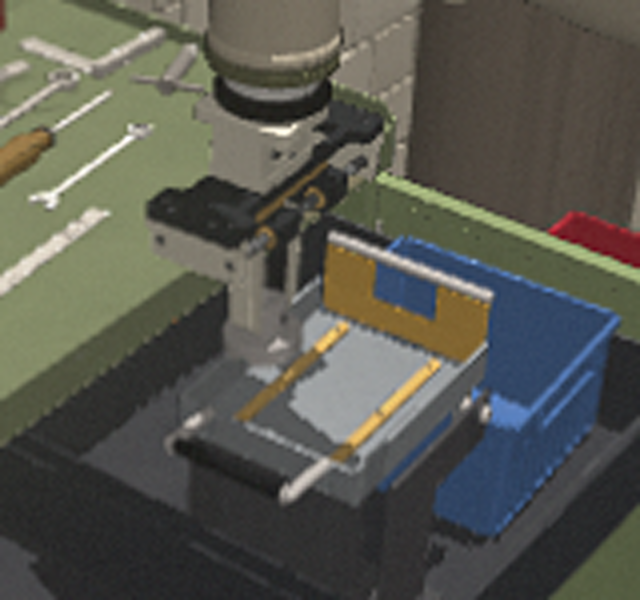

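```bash
echo '[0, 0, 0.0008, 0.03, 0.004, 0, 0, 0, 0.02, 0, 0, 0, 0, 0.004, 0, 0, 0, 0, 0.003, 0, 0, 0, 0, 0, 0, 0, 0, 0, 0, 0]' | python3 inch.py; echo '[0, 0, 0, 0.002, 0, 0, 0, 0, 0.002, 0, 0, 0, 0, 0, 0]' | python3 inch.py
```

```text
t: 6.6
tool_pos: [0.5232, -0.0627, 0.2037]
orientation: [-3.14, -0.084, -0.001]
force: [1.8, -0.0, -3.6]
opening: 0.0296
gripper_force: 40.0
t: 6.9
tool_pos: [0.5237, -0.0631, 0.2014]
orientation: [3.14, 0.082, 0.003]
force: [-1.9, 1.1, 6.0]
opening: 0.0298
gripper_force: 40.0
```

```bash
echo '[0, 0, 0, 0.001, 0, 0, 0, 0, 0, 0, 0, 0, 0, 0, 0]' | python3 inch.py;echo '[0, 0, 0, 0.0015, 0, 0, 0, 0, 0, 0, 0, 0, 0, 0, 0]' | python3 inch.py
```

```text
t: 7.2
tool_pos: [0.5241, -0.0632, 0.2013]
orientation: [3.14, 0.082, 0.005]
force: [-3.9, 0.6, 10.3]
opening: 0.0298
gripper_force: 40.0
t: 7.5
tool_pos: [0.5246, -0.0634, 0.2009]
orientation: [3.139, 0.082, 0.007]
force: [-3.9, 0.9, 16.6]
opening: 0.0297
gripper_force: 40.0
```

```bash
echo '[0, -0.0015, 0, -0.001, 0, 0, 0, 0, 0, 0, 0, 0, 0, 0, 0]' | python3 inch.py;echo '[0, -0.0015, 0, 0, 0, 0, 0, 0, 0, 0, 0, 0, 0, 0, 0]' | python3 inch.py
```

```text
t: 7.8
tool_pos: [0.5232, -0.0635, 0.201]
orientation: [3.139, 0.082, 0.008]
force: [-0.8, 0.8, 9.4]
opening: 0.0297
gripper_force: 40.0
t: 8.1
tool_pos: [0.5224, -0.0635, 0.2009]
orientation: [3.139, 0.082, 0.01]
force: [4.5, 0.1, 6.0]
opening: 0.0296
gripper_force: 40.0
```

```bash
python3 -c "
from lib import *
c=robot.read_camera('scene');crop(c,300,125,380,205,7,'s4.png')"
```

```text
(no output)
```

View pics/s4.png

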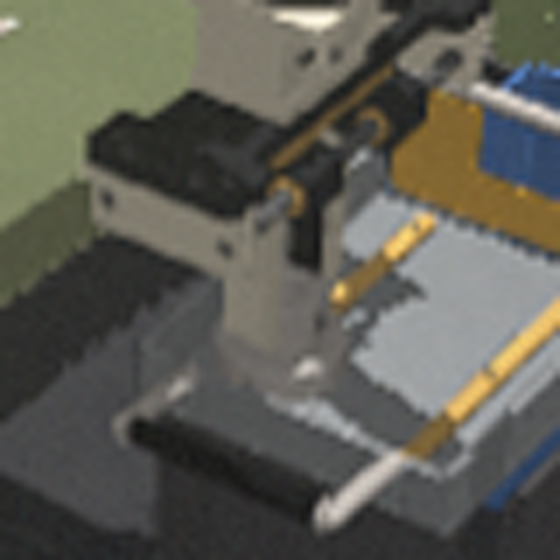

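```bash
echo '[0, 0.001, 0, -0.0005, 0, 0.044, 0, 0, 0, 0, 0.044, 0, 0, 0, 0, 0.044, 0, 0, 0, 0, 0.044, 0, 0, 0, 0]' | python3 inch.py;echo '[0.044, 0, 0, -0.03, 0, 0.044, 0, 0, -0.03, 0, 0.044, 0, 0.0, -0.03, 0, 0.044, 0, -0.04, -0.02, 0, 0.044, 0, -0.04, 0, 0, 0.044, 0, -0.04, 0, 0, 0.044, 0, -0.04, 0, 0, 0.044, 0, -0.04, 0, 0, 0.044, 0, -0.04, 0, 0, 0.044, 0, 0, 0, 0]' | python3 inch.py; python3 - <<'E'
from lib import *
c1=robot.read_camera("top");c2=robot.read_camera("scene")
T=[cv2.resize(c["image"][v:v+56,u:u+56,::-1],(395,395),interpolation=cv2.INTER_CUBIC) for c,u,v in((c1,335,190),(c2,315,145))]
cv2.imwrite("pics/p4.png",np.hstack(T))
E
```

```text
t: 8.65
tool_pos: [0.5208, -0.0631, 0.1983]
orientation: [-3.14, -0.081, 0.001]
force: [0.0, 0.1, 0.1]
opening: 0.044
gripper_force: 0.0
t: 9.65
tool_pos: [0.5076, 0.1807, 0.3083]
orientation: [-3.139, -0.089, 0.001]
force: [-0.3, -0.1, 0.0]
opening: 0.044
gripper_force: 0.0
```

View pics/p4.png

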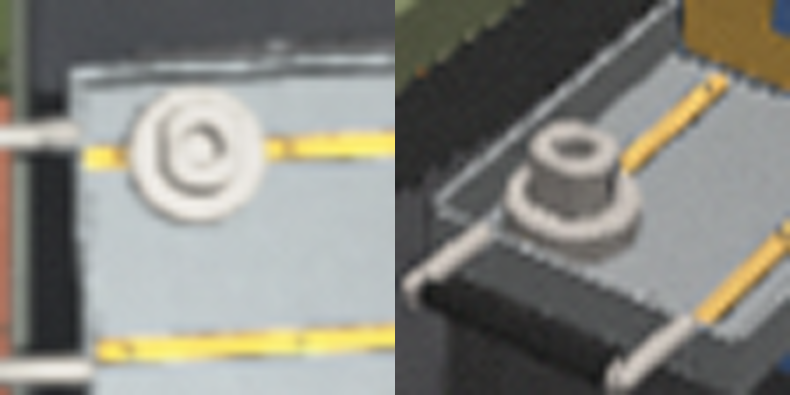

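```bash
echo '[0, 0.002, 0.04, 0, 0, 0, 0, 0.04, 0, 0, 0, 0, 0.04, 0, 0, 0, 0, 0.04, 0, 0, 0, 0, 0.04, 0, 0, 0, 0, 0.044, 0.03, 0, 0, 0, 0, 0.03, 0, 0, 0, 0, 0.02, 0, 0, 0, 0, 0, 0, 0, 0, 0, 0, 0]' | python3 inch.py 20;echo '[0, 0, 0, 0.002, 0, 0, 0, 0, 0.002, 0, 0, 0, 0, 0, 0]' | python3 inch.py;echo '[0, 0, 0, 0.002, 0, 0, 0, 0, 0, 0]' | python3 inch.py;echo '[0, 0, 0, 0.002, 0, 0, 0, 0, 0, 0]' | python3 inch.py
```

```text
t: 10.75
tool_pos: [0.5228, -0.0652, 0.2309]
orientation: [3.141, 0.079, -0.001]
force: [0.5, 0.6, 0.2]
opening: 0.0008
gripper_force: 0.0
t: 11.05
tool_pos: [0.5235, -0.0642, 0.2273]
orientation: [3.14, 0.082, 0.002]
force: [-0.3, -0.3, 0.6]
opening: 0.0003
gripper_force: 0.0
t: 11.25
tool_pos: [0.5231, -0.0642, 0.2245]
orientation: [3.14, 0.082, -0.0]
force: [0.7, -0.1, 0.0]
opening: 0.0006
gripper_force: 0.0
t: 11.45
tool_pos: [0.523, -0.0642, 0.2222]
orientation: [-3.14, -0.082, 0.001]
force: [0.4, 0.3, -0.1]
opening: 0.0004
gripper_force: 0.0
```

```bash
echo '[0, 0, 0, 0.002, 0, 0, 0, 0, 0, 0]' | python3 inch.py;echo '[0, 0, 0, 0.002, 0, 0, 0, 0, 0, 0, 0, 0, 0, 0, 0]' | python3 inch.py
```

```text
t: 11.65
tool_pos: [0.523, -0.0643, 0.2201]
orientation: [-3.14, -0.081, 0.001]
force: [-0.0, -0.2, -0.1]
opening: 0.0006
gripper_force: 0.0
t: 11.95
tool_pos: [0.5235, -0.0644, 0.2193]
orientation: [3.14, 0.081, 0.002]
force: [-0.4, 0.3, 6.2]
opening: 0.0003
gripper_force: 2.7
```

```bash
echo '[0.06, 0, 0, -0.04, 0, 0.06, 0, 0, -0.04, 0, 0.06, 0, -0.045, 0, 0, 0.06, 0, -0.045, 0, 0, 0.06, 0, -0.045, 0, 0, 0.06, 0, 0, 0, 0]' | python3 inch.py; cat > hubs.py <<'E'
from lib import *
def hubs():
    c1=robot.read_camera("top");g=cv2.cvtColor(c1["image"],cv2.COLOR_RGB2HSV);m=((g[...,2]>110)&(g[...,1]<60)).astype(np.uint8)
    w=np.zeros_like(m);w[193:268,195:330]=1
    k,l,st,ce=cv2.connectedComponentsWithStats(m*w);out=[]
    for i in range(1,k):
        if st[i,4]>150:
            ct=max(cv2.findContours((l==i).astype(np.uint8),0,1)[0],key=cv2.contourArea)[:,0].astype(float)
            P=np.array([onz(c1,p,.014)[:2] for p in ct]);s=np.linalg.lstsq(np.c_[2*P,np.ones(len(P))],(P**2).sum(1),rcond=None)[0]
            print("hub",s[:2].round(4),"r",np.sqrt(s[2]+s[0]**2+s[1]**2).round(4))
hubs()
E
python3 -c "
from hubs import *
go((.5356,.2126,.15),np.radians(142))"
```

```text
t: 12.55
tool_pos: [0.5155, 0.0751, 0.2983]
orientation: [-3.138, -0.089, 0.0]
force: [-0.6, -0.3, -1.1]
opening: 0.044
gripper_force: 0.0
hub [0.4852 0.1752] r 0.0796
hub [0.6041 0.0926] r 0.044
hub [0.5486 0.3401] r 0.0285
hub [0.4252 0.3612] r 0.0286
tool shift [ 0.0278 -0.1384  0.1482] tcp [0.5157 0.0728 0.2982] open 0.0479 F [ 0.3 -0.1 -0.3] t 12.6
yaw of tool y -1.515 z axis [-0.  0. -1.]
turn about tool z -0.8515000720063401 q6 1.5563338367024515
```

```bash
echo '[0.06, 0.003, -0.044, 0, 0, 0.06, 0.003, -0.044, 0, 0, 0.06, 0.003, -0.044, 0, 0, 0.06, 0.003, -0.044, 0, 0, 0.06, 0.003, -0.044, 0, 0, 0.06, 0.003, -0.044, 0, 0, 0.06, 0, 0, 0.04, 0.126, 0.06, 0, 0, 0.04, 0, 0.06, 0, 0, 0.04, 0, 0.06, 0, 0, 0.03, 0, 0.06, 0, 0, 0, 0, 0.06, 0, 0, 0, 0]' | python3 inch.py;python3 -c "
from hubs import *
go((.5486,.3405,.041),np.radians(86))"
```

```text
t: 13.8
tool_pos: [0.5208, 0.334, 0.1486]
orientation: [3.138, -0.118, -0.002]
force: [1.0, -0.2, 0.1]
opening: 0.0604
gripper_force: 0.0
hub [0.4662 0.3727] r 0.1047
hub [0.536  0.2125] r 0.029
tool shift [ 0.0262 -0.0076  0.1094] tcp [0.5217 0.3348 0.1504] open 0.0599 F [0.4 0.3 0.6] t 13.85
yaw of tool y -1.646 z axis [ 0.002  0.001 -1.   ]
turn about tool z -0.005234109484256955 q6 2.1338074802042697
```

```bash
echo '[0.06, 0.026, -0.0075, 0, 0, 0.06, 0, 0, 0.04, 0, 0.06, 0, 0, 0.04, 0, 0.06, 0, 0, 0.02, 0, 0.06, 0, 0, 0.008, 0, 0.06, 0, 0, 0, 0, 0.06, 0, 0, 0, 0]' | python3 inch.py;python3 -c "
from lib import *
go((.5486,.3405,.041),np.radians(86))"; echo '[0.0, 0, 0, 0, 0, 0.0, 0, 0, 0, 0, 0.0, 0, 0, 0, 0, 0.0, 0, 0, 0, 0, 0.0, 0, 0, 0, 0, 0.0, 0, 0, 0, 0, 0.0, 0, 0, 0, 0]' | python3 inch.py 55
```

```text
t: 14.55
tool_pos: [0.5488, 0.3415, 0.0435]
orientation: [-3.137, 0.117, -0.006]
force: [-0.4, 0.7, 0.4]
opening: 0.0601
gripper_force: 0.0
tool shift [-0.0002  0.001   0.0025] tcp [0.5488 0.3415 0.0435] open 0.0601 F [-0.4  0.7  0.4] t 14.55
yaw of tool y -1.645 z axis [ 0.004  0.002 -1.   ]
turn about tool z -0.004475917584489508 q6 2.1224172058540796
t: 15.25
tool_pos: [0.5471, 0.3408, 0.0409]
orientation: [-3.139, 0.116, -0.001]
force: [-1.2, -0.6, 3.4]
opening: 0.0295
gripper_force: 55.0
```

```bash
echo '[0.0, 0, 0, -0.02, 0, 0.0, 0, 0, -0.05, 0, 0.0, 0, 0, -0.05, 0, 0.0, 0, 0, -0.05, 0, 0.0, 0, 0, -0.05, 0, 0.0, 0, 0, -0.02, 0, 0.0, 0.0014, 0.0435, 0, 0, 0.0, 0.0014, 0.0435, 0, 0, 0.0, 0.0014, 0.0435, 0, 0, 0.0, 0.0014, 0.0435, 0, 0, 0.0, 0.0014, 0.0435, 0, 0, 0.0, 0.0014, 0.0435, 0, 0, 0.0, 0.0014, 0.0435, 0, 0, 0.0, 0.0014, 0.0435, 0, 0, 0.0, 0.0014, 0.0435, 0, 0, 0.0, 0.0014, 0.0435, 0, 0, 0.0, 0.0014, 0.0435, 0, 0, 0, 0, 0, 0, -0.132, 0, 0, 0, 0, 0, 0, 0, 0, 0, 0]' | python3 inch.py; python3 -c "
from lib import *
go((.5274,-.1376,.21),np.radians(93.3))"
```

```text
t: 17.25
tool_pos: [0.5265, -0.1373, 0.2798]
orientation: [-3.14, -0.085, 0.002]
force: [0.2, -0.2, -2.8]
opening: 0.0297
gripper_force: 55.0
tool shift [0.0009 0.0004 0.0698] tcp [ 0.5265 -0.1373  0.2798] open 0.0297 F [ 0.2 -0.2 -2.8] t 17.25
yaw of tool y -1.516 z axis [-0.001  0.001 -1.   ]
turn about tool z -0.0031677861849974676 q6 1.1668675245335156
```

```bash
echo '[0, 0.0009, 0.0004, 0.04, 0, 0, 0, 0, 0.03, 0, 0, 0, 0, 0.005, 0, 0, 0, 0, 0, 0, 0, 0, 0, 0, 0]' | python3 inch.py; echo '[0, 0, 0, 0.002, 0, 0, 0, 0, 0, 0, 0, 0, 0, 0, 0]' | python3 inch.py;echo '[0, 0, 0, 0.002, 0, 0, 0, 0, 0, 0, 0, 0, 0, 0, 0]' | python3 inch.py;echo '[0, 0, 0, 0.002, 0, 0, 0, 0, 0, 0, 0, 0, 0, 0, 0]' | python3 inch.py
```

```text
t: 17.75
tool_pos: [0.5274, -0.1368, 0.2062]
orientation: [3.14, 0.089, -0.001]
force: [-5.5, 0.1, 4.7]
opening: 0.0296
gripper_force: 69.6
t: 18.05
tool_pos: [0.5276, -0.1369, 0.206]
orientation: [3.14, 0.089, 0.0]
force: [-12.0, 2.3, 16.2]
opening: 0.0298
gripper_force: 69.9
t: 18.35
tool_pos: [0.5277, -0.1369, 0.2059]
orientation: [3.139, 0.089, 0.001]
force: [-17.8, 4.4, 27.8]
opening: 0.0295
gripper_force: 70.3
t: 18.65
tool_pos: [0.5278, -0.1369, 0.2058]
orientation: [3.139, 0.089, 0.003]
force: [-25.3, 6.6, 40.1]
opening: 0.0298
gripper_force: 70.7
```

```bash
echo '[0, 0, 0, -0.006, 0, 0, 0, 0, 0, 0, 0, 0, 0, 0, 0]' | python3 inch.py 45; echo '[0, -0.0015, 0, 0, 0, 0, 0, 0, 0, 0, 0, 0, 0, 0, 0]' | python3 inch.py;echo '[0, 0, 0, 0.001, 0, 0, 0, 0, 0, 0, 0, 0, 0, 0, 0]' | python3 inch.py;python3 -c "
from lib import *
go((.5274,-.1376,.198),np.radians(93.3))"
```

```text
t: 18.95
tool_pos: [0.5284, -0.1373, 0.2065]
orientation: [3.14, 0.091, 0.003]
force: [-2.7, 2.5, 9.2]
opening: 0.0299
gripper_force: 60.1
t: 19.25
tool_pos: [0.5265, -0.1377, 0.2058]
orientation: [-3.14, -0.09, -0.001]
force: [-3.1, 0.0, 6.2]
opening: 0.0296
gripper_force: 60.0
t: 19.55
tool_pos: [0.5266, -0.1377, 0.2056]
orientation: [3.14, 0.09, 0.001]
force: [-4.6, 2.5, 11.7]
opening: 0.03
gripper_force: 60.2
tool shift [ 0.0008 -0.      0.0076] tcp [ 0.5266 -0.1377  0.2056] open 0.03 F [-4.6  2.5 11.7] t 19.55
yaw of tool y -1.513 z axis [ 0.001 -0.    -1.   ]
turn about tool z -0.00013015338983990432 q6 1.1631649614913677
```

```bash
for i in 1 2; do echo '[0, -0.001, 0, 0, 0, 0, 0, 0, 0, 0, 0, 0, 0, 0, 0]' | python3 inch.py|sed -n '2p;4p'; done
```

```text
tool_pos: [0.5258, -0.138, 0.2053]
force: [-2.2, 1.2, 8.2]
tool_pos: [0.5246, -0.1381, 0.2049]
force: [-1.5, 0.9, 6.6]
```

```bash
for i in 1 2 3; do echo '[0, -0.001, 0, 0.0003, 0, 0, 0, 0, 0, 0, 0, 0, 0, 0, 0]' | python3 inch.py|sed -n '2p;4p'; done; python3 - <<'E'
from lib import *
c1=robot.read_camera("top");c2=robot.read_camera("scene")
T=[cv2.resize(c["image"][v:v+56,u:u+56,::-1],(395,395),interpolation=cv2.INTER_CUBIC) for c,u,v in((c1,350,190),(c2,325,140))]
cv2.imwrite("pics/p1.png",np.hstack(T))
E
```

```text
tool_pos: [0.5234, -0.1381, 0.2044]
force: [-1.5, -0.5, 6.3]
tool_pos: [0.5224, -0.1382, 0.2039]
force: [-2.8, 0.7, 5.6]
tool_pos: [0.5213, -0.1383, 0.2035]
force: [-0.4, 0.2, 4.3]
```

View pics/p1.png

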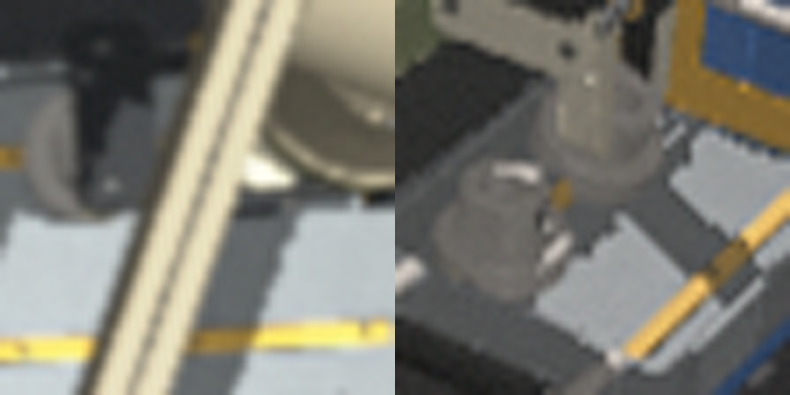

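```bash
echo '[0, 0, 0, -0.014, 0, 0, 0.0045, 0, 0, 0, 0, 0, 0, 0, 0, 0, 0, 0, 0, 0]' | python3 inch.py; python3 -c "
from lib import *
go((.5262,-.1376,.208),np.radians(93.3))"
```

```text
t: 21.55
tool_pos: [0.5256, -0.138, 0.2171]
orientation: [-3.14, -0.091, 0.001]
force: [-0.6, -0.1, -2.3]
opening: 0.0293
gripper_force: 59.7
tool shift [ 0.0006 -0.0004  0.0091] tcp [ 0.5256 -0.138   0.2171] open 0.0293 F [-0.6 -0.1 -2.3] t 21.55
yaw of tool y -1.513 z axis [-0.001  0.    -1.   ]
turn about tool z 0.0003125685137650436 q6 1.1617065836886296
```

```bash
echo '[0, 0.0004, 0, 0.010, 0, 0, 0, 0, 0, 0, 0, 0, 0, 0, 0]' | python3 inch.py 40|sed -n '2p;4p';for i in 1 2 3 ; do echo '[0, 0, 0, 0.0015, 0, 0, 0, 0, 0, 0]' | python3 inch.py|sed -n '2p;4p'; done
```

```text
tool_pos: [0.5256, -0.1379, 0.2066]
force: [-0.3, 0.4, -2.4]
tool_pos: [0.5261, -0.1381, 0.2059]
force: [0.2, -0.3, -2.5]
tool_pos: [0.5262, -0.1382, 0.2056]
force: [-3.6, 1.5, 3.9]
tool_pos: [0.5264, -0.1382, 0.2054]
force: [-8.7, 2.8, 12.9]
```

```bash
echo '[0, 0, 0, -0.018, 0, 0, -0.02, 0, 0, 0, 0, -0.0195, 0, 0, 0, 0, 0, 0, 0.012, 0, 0, 0, 0, 0, 0, 0, 0, 0, 0, 0]' | python3 inch.py|sed -n '2p;4p';for i in 1 2 3 4 5; do echo '[0, 0, 0, 0.002, 0, 0, 0, 0, 0, 0]' | python3 inch.py|sed -n '2p;4p'; done
```

```text
tool_pos: [0.4867, -0.1402, 0.2085]
force: [-0.1, 0.5, -2.5]
tool_pos: [0.487, -0.1403, 0.2069]
force: [-0.3, -0.3, -1.9]
tool_pos: [0.4867, -0.1403, 0.2049]
force: [-0.4, -0.5, -2.0]
tool_pos: [0.4866, -0.1404, 0.2028]
force: [-0.7, -0.5, -2.2]
tool_pos: [0.4871, -0.1406, 0.2021]
force: [-0.7, 0.4, 3.0]
tool_pos: [0.4879, -0.1407, 0.2016]
force: [-2.4, 1.7, 11.8]
```

```bash
echo '[0.05, 0, 0, -0.001, 0, 0.05, 0, 0, 0, 0, 0.05, 0, 0, 0, 0, 0.05, 0, 0, 0, 0]' | python3 inch.py|sed -n '2p;4p';echo '[0.05, 0, 0, -0.03, 0, 0.05, 0, 0, -0.04, 0, 0.05, 0, 0.0, -0.03, 0, 0.05, 0, -0.045, 0, 0, 0.05, 0, -0.045, 0, 0, 0.05, 0, -0.045, 0, 0, 0.05, 0, -0.045, 0, 0, 0.05, 0, -0.045, 0, 0, 0.05, 0, -0.045, 0, 0, 0.05, 0, 0, 0, 0]' | python3 inch.py|sed -n '2p;4p'; cat > trayhub.py <<'E'
from lib import *
c=robot.read_camera("top");g=cv2.cvtColor(c["image"],cv2.COLOR_RGB2GRAY)
print("bed grey",int(np.median(g[218:232,355:395])))
G=cv2.resize(g[195:255,345:410],None,fx=6,fy=6,interpolation=cv2.INTER_CUBIC)
# flange top disc at z=.173: radius 28 mm -> px
r=28*6*468.6/1.34/1000
H=cv2.HoughCircles(cv2.GaussianBlur(G,(0,0),3),cv2.HOUGH_GRADIENT,1.2,100,param1=60,param2=18,minRadius=int(r*.9),maxRadius=int(r*1.12))
print(r)
if H is not None:
    for u,v,q in H[0]:
        p=((u+.5)/6-.5+345,(v+.5)/6-.5+195);print("px",np.round(p,1),"r",q/r,"world z=.171",onz(c,p,.171).round(4))
cv2.imwrite("pics/x.png",G)
E
python3 trayhub.py
```

```text
tool_pos: [0.4865, -0.1404, 0.1998]
force: [0.9, -0.4, -0.5]
tool_pos: [0.4701, 0.1338, 0.2999]
force: [0.6, 0.1, 0.4]
bed grey 199
58.749850746268656
px [389.3 220.9] r 0.9443428 world z=.171 [ 0.4942 -0.1418  0.171 ]
px [362.7 210.7] r 0.9749812 world z=.171 [ 0.5235 -0.0651  0.171 ]
px [396.5 204.7] r 0.9034917 world z=.171 [ 0.5416 -0.1637  0.171 ]
```

```bash
cat > dif.py <<'E'
from lib import *
def dif(name="top",box=(345,195,405,255),z=.167,th=14):
    c=robot.read_camera(name);r=np.load("ref.npz")[name]
    d=np.abs(c["image"].astype(int)-r.astype(int)).max(2)
    m=cv2.morphologyEx((d>th).astype(np.uint8),cv2.MORPH_CLOSE,np.ones((3,3)));w=np.zeros_like(m);w[box[1]:box[3],box[0]:box[2]]=1
    k,l,st,ce=cv2.connectedComponentsWithStats(m*w)
    for i in range(1,k):
        if st[i,4]>40:
            b=st[i];print(name,b,"bbox centre",onz(c,(b[0]+b[2]/2-.5,b[1]+b[3]/2-.5),z).round(4),"centroid",onz(c,ce[i],z).round(4))
    return c,m,d
if __name__=="__main__":
    c,m,d=dif()
    for v in range(205,240): print("".join("#" if d[v,u]>40 else "+" if d[v,u]>14 else "." for u in range(348,405)))
    dif("scene",(310,130,400,215))
E
python3 dif.py
```

```text
top [351 202  23  21 346] bbox centre [ 0.5202 -0.0635  0.167 ] centroid [ 0.5202 -0.0622  0.167 ]
top [378 212  21  21 345] bbox centre [ 0.4914 -0.1386  0.167 ] centroid [ 0.4927 -0.1383  0.167 ]
......++++++++++++++++...................................
.....+++++..+++++++++++..................................
....+++++++++++++.+++++..................................
....+#.++++++.+###++++++.................................
...+#++++++.+++++##+####+................................
...+++###################................................
....+####################+...............................
....+####################..........++..+.................
....++###+##########++++.........+++++++++++++...........
....++.++.#++######+++++........+##+++++++++++++.........
....+#++++##+.++++++++++........+#+++++++++#+++++........
....+##+++++####+++++++........+##+++#++++++##++++.......
.....+#+++++++###++++++.......+##+++##++++++.+++#+.......
......+#++++++++++++++........+##++###+++++##++++++......
.......+#+++++++++++++........+#+++###++++++##++#++......
........+###.++++.+++.........+#
[... 727 characters left out ...]
....................................................
.........................................................
.........................................................
.........................................................
.........................................................
.........................................................
.........................................................
scene [310 130  36  49 914] bbox centre [ 0.6096 -0.1152  0.167 ] centroid [ 0.6465 -0.1425  0.167 ]
scene [352 153  21  21 327] bbox centre [ 0.502  -0.1432  0.167 ] centroid [ 0.4979 -0.1406  0.167 ]
scene [329 162  21  21 322] bbox centre [ 0.5284 -0.0648  0.167 ] centroid [ 0.526 -0.065  0.167]
```

```bash
python3 -c "
from lib import *
go((.4955,-.1403,.2),np.radians(93.3))"
```

```text
tool shift [0.0087 0.2701 0.1   ] tcp [0.471  0.1289 0.2999] open 0.0502 F [-0.4  0.8  0.5] t 25.6
yaw of tool y -1.512 z axis [-0.    -0.001 -1.   ]
turn about tool z 0.0011409919225284781 q6 1.6744853358519602
```

```bash
echo '[0.05, 0.0015, 0.045, 0, 0, 0.05, 0.0015, 0.045, 0, 0, 0.05, 0.0015, 0.045, 0, 0, 0.05, 0.0015, 0.045, 0, 0, 0.05, 0.0015, 0.045, 0, 0, 0.05, 0.0012, 0.045, 0, 0, 0.05, 0, 0, 0.03, 0, 0.05, 0, 0, 0.03, 0, 0.05, 0, 0, 0.03, 0, 0.05, 0, 0, 0, 0, 0.05, 0, 0, 0, 0]' | python3 inch.py|sed -n '2p;4p';python3 -c "
from lib import *
go((.4955,-.1403,.198),np.radians(93.3))"
```

```text
tool_pos: [0.4947, -0.141, 0.2103]
force: [0.6, -0.0, 1.2]
tool shift [ 0.0009 -0.0007  0.0123] tcp [ 0.4947 -0.141   0.2103] open 0.0501 F [ 0.6 -0.   1.2] t 26.7
yaw of tool y -1.515 z axis [-0.001  0.    -1.   ]
turn about tool z -0.001714975404226493 q6 1.1376453593947176
```

```bash
echo '[0.05, 0.001, 0, 0.012, 0, 0.05, 0, 0, 0, 0, 0.05, 0, 0, 0, 0]' | python3 inch.py|sed -n '2p;4p'; for i in 1 2; do echo '[0.05, 0, 0, 0.001, 0, 0.05, 0, 0, 0, 0]' | python3 inch.py|sed -n '2p;4p'; done; echo '[0.0, 0, 0, 0, 0, 0.0, 0, 0, 0, 0, 0.0, 0, 0, 0, 0, 0.0, 0, 0, 0, 0, 0.0, 0, 0, 0, 0, 0.0, 0, 0, 0, 0]' | python3 inch.py 40
```

```text
tool_pos: [0.4967, -0.1399, 0.1988]
force: [0.3, 0.6, 0.6]
tool_pos: [0.4966, -0.1398, 0.1975]
force: [-0.3, -0.3, -0.6]
tool_pos: [0.4964, -0.1398, 0.1961]
force: [0.4, -0.1, 0.3]
t: 28.0
tool_pos: [0.4964, -0.1399, 0.1961]
orientation: [3.14, 0.091, 0.0]
force: [0.7, -0.1, 0.7]
opening: 0.0298
gripper_force: 40.0
```

```bash
echo '[0, 0, 0, -0.018, 0, 0, 0.016, 0, 0, 0, 0, 0.0157, 0, 0, 0, 0, 0, 0, 0.008, 0, 0, 0, 0, 0, 0, 0, 0, 0, 0, 0]' | python3 inch.py|sed -n '2p;4p';for i in 1 2 3 4; do echo '[0, 0, 0, 0.0015, 0, 0, 0, 0, 0, 0]' | python3 inch.py|sed -n '2p;4p'; done
```

```text
tool_pos: [0.5268, -0.1378, 0.2049]
force: [-0.1, 0.0, -2.6]
tool_pos: [0.5276, -0.1381, 0.2045]
force: [-0.2, 0.2, -2.9]
tool_pos: [0.5279, -0.138, 0.203]
force: [-0.8, -0.8, -2.7]
tool_pos: [0.5282, -0.138, 0.2016]
force: [0.6, -0.1, -1.7]
tool_pos: [0.5282, -0.138, 0.2]
force: [1.8, -0.2, -3.0]
```

```bash
for i in 1 2 3; do echo '[0, 0, 0, 0.0015, 0, 0, 0, 0, 0, 0]' | python3 inch.py|sed -n '2p;4p'; done; echo '[0.044, 0, 0, 0, 0, 0.044, 0, 0, 0, 0, 0.044, 0, 0, 0, 0, 0.044, 0, 0, 0, 0]' | python3 inch.py|sed -n '2p;4p';echo '[0.044, 0, 0, -0.04, 0, 0.044, 0, 0, -0.03, 0, 0, 0, 0, -0.01, 0, 0, 0, 0, 0, 0, 0, 0, 0, 0, 0, 0, 0, 0, 0.035, 0, 0, 0, 0, 0.012, 0, 0, 0, 0, 0, 0, 0, 0, 0, 0, 0]' | python3 inch.py; for i in 1 2 3; do echo '[0, 0, 0, 0.0015, 0, 0, 0, 0, 0, 0]' | python3 inch.py|sed -n '2p;4p'; done
```

```text
tool_pos: [0.5282, -0.138, 0.1985]
force: [2.3, 0.3, -2.5]
tool_pos: [0.5282, -0.138, 0.197]
force: [1.9, -0.1, -2.8]
tool_pos: [0.5283, -0.1381, 0.1962]
force: [0.9, 0.2, 1.0]
tool_pos: [0.5279, -0.138, 0.1955]
force: [-0.1, -0.6, -0.1]
t: 31.3
tool_pos: [0.5275, -0.1378, 0.228]
orientation: [-3.14, -0.091, 0.003]
force: [-0.5, 1.0, 0.6]
opening: 0.0005
gripper_force: 0.0
tool_pos: [0.5286, -0.1382, 0.2282]
force: [0.1, 0.1, 0.3]
tool_pos: [0.5282, -0.1381, 0.226]
force: [-0.2, -0.6, -0.5]
tool_pos: [0.5279, -0.138, 0.224]
force: [-0.8, 0.8, 1.0]
```

```bash
echo '[0.06, 0, 0, -0.04, 0, 0.06, 0, 0, -0.03, 0, 0.06, 0.0034, -0.0437, 0, 0, 0.06, 0.0034, -0.0437, 0, 0, 0.06, 0.0034, -0.0437, 0, 0, 0.06, 0.0034, -0.0437, 0, 0, 0.06, 0.0034, -0.0437, 0, 0, 0.06, 0.0034, -0.0437, 0, 0, 0.06, 0.0034, -0.0437, 0, 0, 0.06, 0.0034, -0.0437, 0, 0, 0.06, 0, 0, 0, -0.142, 0.06, 0, 0, 0, -0.142, 0.06, 0, 0, 0, -0.142, 0.06, 0, 0, 0, -0.142, 0.06, 0, 0, 0, -0.142, 0.06, 0, 0, 0, -0.142, 0.06, 0, 0, 0.04, 0, 0.06, 0, 0, 0.04, 0, 0.06, 0, 0, 0, 0, 0.06, 0, 0, 0, 0]' | python3 inch.py; python3 -c "
from hubs import *
go((.5361,.2132,.041),np.radians(142))"
```

```text
t: 33.9
tool_pos: [0.5345, 0.2124, 0.2141]
orientation: [-2.822, -1.38, 0.003]
force: [0.5, 0.4, 0.7]
opening: 0.0597
gripper_force: 0.0
hub [0.477  0.2595] r 0.1201
hub [0.603 0.303] r 0.0398
tool shift [ 0.0004 -0.      0.175 ] tcp [0.5356 0.2128 0.216 ] open 0.0604 F [-0.6  0.1  1.2] t 33.95
yaw of tool y -0.661 z axis [ 0.001  0.    -1.   ]
turn about tool z 0.0022244792200627472 q6 0.9501486385303518
```

```bash
python3 - <<'E'
from lib import *
c2=robot.read_camera("scene");g=cv2.cvtColor(c2["image"],cv2.COLOR_RGB2HSV);m=((g[...,2]>110)&(g[...,1]<60)).astype(np.uint8)
w=np.zeros_like(m);w[240:340,220:330]=1;k,l,st,ce=cv2.connectedComponentsWithStats(m*w)
for i in range(1,k):
    if st[i,4]>40: print(st[i],ce[i].round(1))
E
echo '[0.06, 0, 0, 0.05, 0, 0.06, 0, 0, 0.05, 0, 0.06, 0, 0, 0.04, 0, 0.06, 0.0004, 0, 0.025, 0, 0.06, 0, 0, 0.01, 0, 0.06, 0, 0, 0, 0, 0.06, 0, 0, 0, 0]' | python3 inch.py
```

```text
[270 252  14  21 133] [277.1 262.2]
[220 256  12   7  53] [225.1 258.3]
[255 306  23  23 307] [266.3 316.9]
[220 317  27  22  69] [228.6 325.5]
t: 34.7
tool_pos: [0.5372, 0.2135, 0.0418]
orientation: [2.822, 1.38, 0.006]
force: [0.4, 0.8, -0.1]
opening: 0.06
gripper_force: 0.0
```

```bash
echo '[0.06, -0.0008, 0, 0.0022, 0, 0.06, 0, 0, 0, 0, 0, 0, 0, 0, 0, 0, 0, 0, 0, 0, 0, 0, 0, 0, 0, 0, 0, 0, 0, 0, 0, 0, 0, 0, 0, 0, 0, 0, 0, 0]' | python3 inch.py 40; echo '[0, 0, 0, -0.02, 0, 0, 0, 0, -0.05, 0, 0, 0, 0, -0.05, 0, 0, 0, 0, -0.05, 0, 0, 0, 0, -0.05, 0, 0, 0, 0, 0, 0]' | python3 inch.py; python3 -c "
from lib import *
go((.4438,-.0674,.26),np.radians(93.3))"
```

```text
t: 35.5
tool_pos: [0.5357, 0.2127, 0.0383]
orientation: [2.822, 1.38, 0.003]
force: [0.2, 1.0, 5.8]
opening: 0.0312
gripper_force: 40.2
t: 36.1
tool_pos: [0.5383, 0.2134, 0.2666]
orientation: [2.82, 1.379, 0.022]
force: [0.5, -0.3, -1.2]
opening: 0.0309
gripper_force: 40.5
tool shift [-0.2797  0.0977  0.0042] tcp [0.5383 0.2134 0.2666] open 0.0309 F [ 0.5 -0.3 -1.2] t 36.1
yaw of tool y -0.661 z axis [ 0.014  0.004 -1.   ]
turn about tool z 0.8521897714056226 q6 0.9497471527143204
```

```bash
echo '[0, -0.0465, 0.0163, 0, 0, 0, -0.0466, 0.0163, 0, 0, 0, -0.0466, 0.0163, 0, 0, 0, -0.0466, 0.0163, 0, 0, 0, -0.0466, 0.0163, 0, 0, 0, -0.0466, 0.0163, 0, 0, 0, 0, 0, 0, 0.142, 0, 0, 0, 0, 0.142, 0, 0, 0, 0, 0.142, 0, 0, 0, 0, 0.142, 0, 0, 0, 0, 0.142, 0, 0, 0, 0, 0.142, 0, 0, 0, 0, 0, 0, 0, 0, 0, 0, 0, 0, 0, 0, 0]' | python3 inch.py 60;  python3 -c "
from lib import *
go((.4438,-.0674,.26),np.radians(93.3))"
```

```text
t: 37.6
tool_pos: [0.4402, -0.0684, 0.2565]
orientation: [-3.14, -0.096, 0.001]
force: [-0.2, 0.3, -2.4]
opening: 0.0305
gripper_force: 62.2
tool shift [ 0.0037 -0.0007 -0.0035] tcp [ 0.4402 -0.0684  0.2565] open 0.0305 F [-0.2  0.3 -2.4] t 37.6
yaw of tool y -1.51 z axis [-0.001  0.    -1.   ]
turn about tool z 0.0035747314218292914 q6 1.2403465554648245
```

```bash
echo '[0, 0.0035, 0, 0.03, 0.004, 0, 0, 0, 0.015, 0, 0, 0, 0, 0.005, 0, 0, 0, 0, 0, 0, 0, 0, 0, 0, 0]' | python3 inch.py 45|sed -n '2p;4p';for i in 1 2 3 ; do echo '[0, 0, 0, 0.0015, 0, 0, 0, 0, 0, 0]' | python3 inch.py|sed -n '2p;4p'; done
```

```text
tool_pos: [0.4441, -0.0683, 0.2077]
force: [-0.1, -0.2, -2.7]
tool_pos: [0.4442, -0.0683, 0.2061]
force: [0.2, -0.5, -3.0]
tool_pos: [0.4439, -0.0682, 0.2039]
force: [0.7, 0.3, -2.0]
tool_pos: [0.4437, -0.0682, 0.2022]
force: [0.2, 0.1, -2.3]
```

```bash
for i in 1 2 3 ; do echo '[0, 0, 0, 0.0015, 0, 0, 0, 0, 0, 0]' | python3 inch.py|sed -n '2p;4p'; done
```

```text
tool_pos: [0.444, -0.0683, 0.2012]
force: [-0.6, 0.5, -0.4]
tool_pos: [0.4446, -0.0684, 0.201]
force: [-1.6, 0.8, 9.2]
tool_pos: [0.4454, -0.0687, 0.201]
force: [-3.8, 0.0, 14.7]
```

```bash
echo '[0, 0, 0, -0.0025, 0, 0, 0, 0, 0, 0, 0, 0, 0, 0, 0]' | python3 inch.py|sed -n '2p;4p';for i in 1 2 3 ; do echo '[0, 0.0008, 0, 0, 0, 0, 0, 0, 0, 0]' | python3 inch.py|sed -n '2p;4p'; done
```

```text
tool_pos: [0.4443, -0.0683, 0.2011]
force: [-0.2, 0.8, 5.8]
tool_pos: [0.445, -0.0684, 0.2011]
force: [-1.8, -0.2, 7.1]
tool_pos: [0.4457, -0.0684, 0.2011]
force: [-1.8, 0.2, 6.7]
tool_pos: [0.4465, -0.0683, 0.2012]
force: [-1.3, -0.3, 7.1]
```

```bash
echo '[0, -0.0024, 0, 0, 0, 0, 0, 0, 0, 0, 0, 0, 0, 0, 0]' | python3 inch.py|sed -n '2p;4p';for i in 1 2 3 4; do echo '[0, -0.0008, 0, 0, 0, 0, 0, 0, 0, 0]' | python3 inch.py|sed -n '2p;4p'; done
```

```text
tool_pos: [0.4444, -0.0684, 0.2011]
force: [0.1, 0.7, 5.4]
tool_pos: [0.4436, -0.0684, 0.201]
force: [2.2, 0.8, 5.8]
tool_pos: [0.4425, -0.0684, 0.2006]
force: [1.7, 0.1, 5.1]
tool_pos: [0.4413, -0.0682, 0.1997]
force: [3.7, -1.4, -1.4]
tool_pos: [0.4406, -0.0682, 0.1999]
force: [3.9, 1.4, -2.9]
```

```bash
echo '[0, 0.001, 0, 0.0015, 0, 0, 0, 0, 0, 0, 0, 0, 0, 0, 0]' | python3 inch.py|sed -n '2p;4p';for i in 1 2 3; do echo '[0, 0, 0, 0.0015, 0, 0, 0, 0, 0, 0]' | python3 inch.py|sed -n '2p;4p'; done
```

```text
tool_pos: [0.4412, -0.0683, 0.1985]
force: [1.1, -0.4, -1.6]
tool_pos: [0.4413, -0.0683, 0.197]
force: [0.3, 0.1, -2.1]
tool_pos: [0.4414, -0.0683, 0.1956]
force: [0.0, 0.5, -2.4]
tool_pos: [0.4419, -0.0685, 0.1952]
force: [-2.4, 1.2, 3.0]
```

```bash
echo '[0.044, 0, 0, -0.001, 0, 0.044, 0, 0, 0, 0, 0.044, 0, 0, 0, 0, 0.044, 0, 0, 0, 0, 0.044, 0, 0, -0.045, 0, 0.06, 0, 0, -0.045, 0, 0.06, 0.0007, -0.043, 0, 0, 0.06, 0.0007, -0.043, 0, 0, 0.06, 0.0007, -0.043, 0, 0, 0.06, 0.0007, -0.043, 0, 0, 0.06, 0.0007, -0.043, 0, 0, 0.06, 0.0007, -0.043, 0, 0, 0.06, 0.0007, -0.043, 0, 0, 0.06, 0.0007, -0.043, 0, 0, 0.06, 0.0007, -0.043, 0, 0, 0.06, 0.0007, -0.043, 0, 0, 0.06, 0, 0, 0.02, 0.146, 0.06, 0, 0, 0.02, 0.147, 0.06, 0, 0, 0.02, 0.147, 0.06, 0, 0, 0, 0]' | python3 inch.py; python3 - <<'E'
from hubs import *
go((.4252,.3618,.041),np.radians(68))
c2=robot.read_camera("scene");g=cv2.cvtColor(c2["image"],cv2.COLOR_RGB2HSV);m=((g[...,2]>110)&(g[...,1]<60)).astype(np.uint8)
w=np.zeros_like(m);w[240:345,220:330]=1;k,l,st,ce=cv2.connectedComponentsWithStats(m*w)
for i in range(1,k):
    if st[i,4]>40: print(st[i],ce[i].round(1))
from dif import dif
dif()
E
python3 trayhub.py
```

```text
t: 44.2
tool_pos: [0.4238, 0.3605, 0.2217]
orientation: [3.078, -0.605, -0.007]
force: [-0.9, -0.2, 0.7]
opening: 0.0596
gripper_force: 0.0
hub [0.4607 0.3885] r 0.0738
tool shift [ 0.0005 -0.0017  0.1828] tcp [0.4246 0.3608 0.2238] open 0.0602 F [-0.1  0.6  0.8] t 44.25
yaw of tool y -1.954 z axis [-0.003 -0.002 -1.   ]
turn about tool z 0.0010025955739232373 q6 2.566109752079833
[275 242   6  22  92] [277.9 252. ]
[220 254  13  11  73] [226.2 258.7]
[241 257  10  19 105] [246.  265.8]
[258 317  20  11  90] [268.6 323. ]
top [377 200  23  22 350] bbox centre [ 0.525  -0.1392  0.167 ] centroid [ 0.5245 -0.1372  0.167 ]
top [352 202  22  21 340] bbox centre [ 0.5202 -0.0649  0.167 ] centroid [ 0.5204 -0.0629  0.167 ]
top [353 228  22  22 352] bbox centre [ 0.4434 -0.0671  0.167 ] centroid [ 0.4436 -0.0665  0.167 ]
bed grey 199
58.749850746268656
px [364.9 237.5] r 1.0199175 world z=.171 [ 0.4459 -0.0707  0.171 ]
px [389.3 208.7] r 1.0934496 world z=.171 [ 0.5298 -0.1424  0.171 ]
px [363.9 210.3] r 1.0934496 world z=.171 [ 0.5247 -0.0686  0.171 ]
```

```bash
echo '[0.06, 0.0005, -0.0017, 0.05, 0, 0.06, 0, 0, 0.05, 0, 0.06, 0, 0, 0.04, 0, 0.06, 0, 0, 0.03, 0, 0.06, 0, 0, 0.011, 0, 0.06, 0, 0, 0, 0, 0.06, 0, 0, 0, 0]' | python3 inch.py;python3 -c "
from lib import *
go((.4252,.3618,.0395),np.radians(68))"
```

```text
t: 45.1
tool_pos: [0.4281, 0.3638, 0.0468]
orientation: [-3.081, 0.601, -0.003]
force: [0.0, 0.1, -0.1]
opening: 0.06
gripper_force: 0.0
tool shift [-0.0019  0.0029  0.0073] tcp [0.4281 0.3638 0.0468] open 0.06 F [ 0.   0.1 -0.1] t 45.1
yaw of tool y -1.956 z axis [ 0.003  0.002 -1.   ]
turn about tool z -0.0015441538908742558 q6 2.5693994670591485
```

```bash
echo '[0.06, -0.0018, 0.002, 0.005, 0, 0.06, 0, 0, 0.0015, 0, 0.06, 0, 0, 0, 0, 0.06, 0, 0, 0, 0]' | python3 inch.py|sed -n '2p;4p';echo '[0, 0, 0, 0, 0, 0, 0, 0, 0, 0, 0, 0, 0, 0, 0, 0, 0, 0, 0, 0, 0, 0, 0, 0, 0, 0, 0, 0, 0, 0, 0, 0, 0, 0, 0]' | python3 inch.py 50
```

```text
tool_pos: [0.4244, 0.3618, 0.0384]
force: [-0.8, -0.4, -0.1]
t: 46.2
tool_pos: [0.4245, 0.3619, 0.0383]
orientation: [-3.083, 0.603, -0.001]
force: [0.1, -0.2, 4.3]
opening: 0.0295
gripper_force: 50.7
```

```bash
echo '[0, 0, 0, -0.02, 0, 0, 0, 0, -0.05, 0, 0, 0, 0, -0.05, 0, 0, 0, 0, -0.05, 0, 0, 0, 0, -0.05, 0, 0, 0.0176, 0.0382, -0.01, 0, 0, 0.0176, 0.0382, 0, 0, 0, 0.0176, 0.0382, 0, 0, 0, 0.0176, 0.0382, 0, 0, 0, 0.0176, 0.0382, 0, 0, 0, 0.0176, 0.0382, 0, 0, 0, 0.0176, 0.0382, 0, 0, 0, 0.0176, 0.0382, 0, 0, 0, 0.0176, 0.0382, 0, 0, 0, 0.0176, 0.0382, 0, 0, 0, 0.0176, 0.0382, 0, 0, 0, 0.0176, 0.0382, 0, 0, 0, 0, 0, 0, -0.147, 0, 0, 0, 0, -0.147, 0, 0, 0, 0, -0.147]' | python3 inch.py; python3 -c "
from lib import *
go((.4475,-.1405,.26),np.radians(93.3))"
```

```text
t: 48.2
tool_pos: [0.4463, -0.1429, 0.2665]
orientation: [-3.139, -0.093, 0.004]
force: [0.3, 0.0, -3.0]
opening: 0.0298
gripper_force: 50.4
tool shift [ 0.0014 -0.0023  0.0065] tcp [ 0.4463 -0.1429  0.2665] open 0.0298 F [ 0.3  0.  -3. ] t 48.2
yaw of tool y -1.511 z axis [-0.003  0.001 -1.   ]
turn about tool z 0.0018937913009651197 q6 1.092008967794806
```

```bash
echo '[0, 0.0005, -0.002, 0.03, 0, 0, 0, 0, 0.025, 0, 0, 0, 0, 0.005, 0, 0, 0, 0, 0, 0, 0, 0, 0, 0, 0]' | python3 inch.py|sed -n '2p;4p';for i in 1 2 3 4; do echo '[0, 0, 0, 0.0015, 0, 0, 0, 0, 0, 0]' | python3 inch.py|sed -n '2p;4p'; done
```

```text
tool_pos: [0.4477, -0.1406, 0.2088]
force: [0.1, 0.1, -2.0]
tool_pos: [0.448, -0.1408, 0.2074]
force: [-0.5, 1.0, -3.0]
tool_pos: [0.4476, -0.1406, 0.2051]
force: [-0.9, -0.6, -2.6]
tool_pos: [0.4475, -0.1405, 0.2032]
force: [-0.8, -0.2, -3.5]
tool_pos: [0.4474, -0.1405, 0.2017]
force: [-0.3, 0.0, -2.5]
```

```bash
for i in 1 2 3; do echo '[0, -0.0003, 0, 0.0015, 0, 0, 0, 0, 0, 0]' | python3 inch.py|sed -n '2p;4p'; done
```

```text
tool_pos: [0.4471, -0.1405, 0.2002]
force: [-0.9, -0.5, -3.1]
tool_pos: [0.4468, -0.1405, 0.1987]
force: [-0.2, -0.2, -2.9]
tool_pos: [0.4465, -0.1406, 0.1972]
force: [-0.4, 0.7, -3.1]
```

Engaged. Finish seating, release and look.

```bash
for i in 1 2; do echo '[0, 0, 0, 0.0015, 0, 0, 0, 0, 0, 0]' | python3 inch.py|sed -n '2p;4p'; done; echo '[0.044, 0, 0, -0.0005, 0, 0.044, 0, 0, 0, 0, 0.044, 0, 0, 0, 0, 0.044, 0, 0, 0, 0, 0.044, 0, 0, -0.045, 0, 0.044, 0, 0, -0.045, 0, 0.044, 0, -0.043, -0.02, 0, 0.044, 0, -0.043, 0, 0, 0.044, 0, -0.043, 0, 0, 0.044, 0, -0.043, 0, 0, 0.044, 0, -0.043, 0, 0, 0.044, 0, -0.043, 0, 0, 0.044, 0, -0.043, 0, 0, 0.044, 0, -0.043, 0, 0, 0.06, 0, 0, 0, 0]' | python3 inch.py; python3 - <<'E'
from lib import *
c1=robot.read_camera("top");c2=robot.read_camera("scene")
T=[cv2.resize(c["image"][v:v+90,u:u+90,::-1],(395,395),interpolation=cv2.INTER_CUBIC) for c,u,v in((c1,325,180),(c2,310,115))]
cv2.imwrite("pics/all.png",np.hstack(T))
from dif import dif
dif()
E
```

```text
tool_pos: [0.4466, -0.1406, 0.1957]
force: [0.8, -0.7, -2.9]
tool_pos: [0.4471, -0.1408, 0.1952]
force: [-1.1, 0.1, 2.0]
t: 52.0
tool_pos: [0.4266, 0.2073, 0.3045]
orientation: [-3.139, -0.094, 0.002]
force: [0.3, -0.5, -0.1]
opening: 0.0484
gripper_force: 0.0
top [377 200  23  22 353] bbox centre [ 0.525  -0.1392  0.167 ] centroid [ 0.5248 -0.137   0.167 ]
top [352 202  22  21 343] bbox centre [ 0.5202 -0.0649  0.167 ] centroid [ 0.5204 -0.0625  0.167 ]
top [353 228  22  22 355] bbox centre [ 0.4434 -0.0671  0.167 ] centroid [ 0.4439 -0.0666  0.167 ]
top [378 228  22  21 343] bbox centre [ 0.445  -0.1393  0.167 ] centroid [ 0.4474 -0.1393  0.167 ]
```

View pics/all.png

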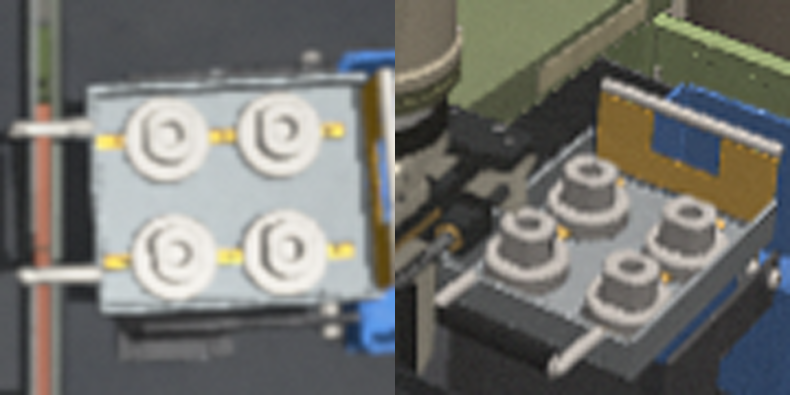

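Picture: all four hubs sit with flange over the brass rails (top view centres about crop (170,130), (283,128), (178,252), (288,250)), none crooked, gate up. Now the gate.

```bash
echo '[0.04, 0.0041, 0.0415, 0, 0, 0.04, 0.0041, 0.0415, 0, 0, 0.04, 0.0041, 0.0415, 0, 0, 0.04, 0.0041, 0.0415, 0, 0, 0.04, 0.0041, 0.0415, 0, 0, 0.04, 0.0041, 0.0415, 0, 0, 0.04, 0.0041, 0.0415, 0, 0, 0.04, 0.0041, 0.0415, 0, 0, 0.04, 0.0041, 0.0415, 0, 0, 0.04, 0.0041, 0.0415, 0, 0, 0.04, 0, 0, 0, 0, 0.04, 0, 0, 0, 0]' | python3 inch.py; python3 -c "
from lib import *
go((.492,-.205,.222),np.radians(93.3))"
```

```text
t: 53.35
tool_pos: [0.4904, -0.2113, 0.3045]
orientation: [-3.14, -0.079, 0.002]
force: [0.6, 0.5, -0.5]
opening: 0.04
gripper_force: 0.0
tool shift [ 0.002  -0.0061  0.0825] tcp [ 0.4904 -0.2113  0.3045] open 0.04 F [ 0.6  0.5 -0.5] t 53.35
yaw of tool y -1.52 z axis [-0.001  0.001 -1.   ]
turn about tool z -0.007110302778566613 q6 1.0174479407111192
```

```bash
echo '[0.04, 0.002, -0.006, 0, 0, 0.04, 0, 0, 0.04, 0, 0.04, 0, 0, 0.03, 0, 0.04, 0, 0, 0.0125, 0, 0.04, 0, 0, 0, 0, 0.04, 0, 0, 0, 0]' | python3 inch.py;  echo '[0, 0, 0, 0, 0, 0, 0, 0, 0, 0, 0, 0, 0, 0, 0, 0, 0, 0, 0, 0, 0, 0, 0, 0, 0]' | python3 inch.py 15
```

```text
t: 53.95
tool_pos: [0.4937, -0.2028, 0.224]
orientation: [3.14, 0.087, 0.002]
force: [0.8, 1.3, 0.3]
opening: 0.0399
gripper_force: 0.0
t: 54.45
tool_pos: [0.4934, -0.2038, 0.2229]
orientation: [3.139, 0.086, 0.001]
force: [-0.4, -3.5, 1.8]
opening: 0.0095
gripper_force: 15.0
```

```bash
echo '[0, 0, 0.0096, 0.0015, 0, 0, 0, 0, 0, 0, 0, 0, 0.0093, 0.003, 0, 0, 0, 0.0087, 0.0045, 0, 0, 0, 0, 0, 0, 0, 0, 0, 0, 0]' | python3 inch.py 20; echo '[0, 0, 0.0079, 0.0058, 0, 0, 0, 0.0069, 0.0069, 0, 0, 0, 0, 0, 0, 0, 0, 0, 0, 0]' | python3 inch.py;
```

```text
t: 55.05
tool_pos: [0.4947, -0.2315, 0.213]
orientation: [3.14, 0.085, -0.0]
force: [1.8, -2.4, -1.0]
opening: 0.0094
gripper_force: 20.0
t: 55.45
tool_pos: [0.4953, -0.2458, 0.2]
orientation: [3.14, 0.085, -0.001]
force: [2.0, 0.3, -3.6]
opening: 0.0092
gripper_force: 20.0
```

```bash
echo '[0, 0, 0.0057, 0.0079, 0, 0, 0, 0.0044, 0.0088, 0, 0, 0, 0.003, 0.0093, 0, 0, 0, 0, 0, 0, 0, 0, 0, 0, 0]' | python3 inch.py; echo '[0, 0, 0.0015, 0.0097, 0, 0, 0, 0, 0.0097, 0, 0, 0, 0, 0, 0, 0, 0, 0, 0, 0]' | python3 inch.py;echo '[0, 0, 0, 0.002, 0, 0, 0, 0, 0.002, 0, 0, 0, 0, 0, 0, 0, 0, 0, 0, 0]' | python3 inch.py
```

```text
t: 55.95
tool_pos: [0.4961, -0.2589, 0.1741]
orientation: [3.14, 0.086, -0.001]
force: [3.1, -1.6, -2.5]
opening: 0.0091
gripper_force: 20.0
t: 56.35
tool_pos: [0.4963, -0.2609, 0.1543]
orientation: [3.139, 0.086, 0.0]
force: [1.1, -6.2, -2.7]
opening: 0.0091
gripper_force: 20.0
t: 56.75
tool_pos: [0.4963, -0.2607, 0.1512]
orientation: [3.139, 0.086, 0.0]
force: [0.3, -5.6, 1.2]
opening: 0.0094
gripper_force: 20.0
```

```bash
echo '[0, 0, 0, 0.002, 0, 0, 0, 0, 0, 0, 0, 0, 0, 0, 0]' | python3 inch.py; echo '[0, 0, 0, 0.002, 0, 0, 0, 0, 0, 0, 0, 0, 0, 0, 0]' | python3 inch.py
```

```text
t: 57.05
tool_pos: [0.4965, -0.2608, 0.1508]
orientation: [3.139, 0.086, 0.001]
force: [-6.0, -1.5, 11.9]
opening: 0.0089
gripper_force: 20.0
t: 57.35
tool_pos: [0.4965, -0.2609, 0.1489]
orientation: [3.139, 0.086, 0.002]
force: [-4.8, -3.1, 12.5]
opening: 0.0095
gripper_force: 20.0
```

```bash
echo '[0.018, 0, 0, -0.003, 0, 0.018, 0, 0, 0, 0, 0.018, 0, 0, 0, 0, 0.018, 0, 0, -0.04, 0, 0.03, 0, 0, -0.05, 0, 0.03, 0, 0, -0.05, 0, 0.036, 0, -0.03, -0.01, 0, 0.036, 0, -0.04, 0, 0, 0.036, 0, -0.04, 0, 0, 0.036, 0, -0.04, 0, 0, 0.036, 0, 0, 0, 0]' | python3 inch.py;python3 - <<'E'
from lib import *
c=robot.read_camera("scene");s=lambda u,v:((u+.5)/5-.5+275,(v+.5)/5-.5+115);t=lambda u,v:((u+.5)/5-.5+320,(v+.5)/5-.5+180)
print("handle mid scene z=.182",onz(c,s(287,383),.182).round(4),"ends",onz(c,s(218,352),.182).round(4),onz(c,s(356,414),.182).round(4))
print("arm ends scene",onz(c,s(212,352),.182).round(4),onz(c,s(358,418),.182).round(4))
c1=robot.read_camera("top");print("arm ends top",onz(c1,t(40,147),.182).round(4),onz(c1,t(49,314),.182).round(4))
# dark bar columns in the reference top image, rows between the arms
r=cv2.cvtColor(np.load("ref.npz")["top"],cv2.COLOR_RGB2GRAY)
print(r[216:236,320:345].mean(0).astype(int).tolist())
# gate in scene: bar line now
go((.478,.033,.185),np.radians(93.3))
E
```

```text
t: 58.45
tool_pos: [0.4879, -0.1061, 0.3001]
orientation: [-3.138, -0.093, 0.0]
force: [0.2, 0.2, 0.3]
opening: 0.0361
gripper_force: 0.0
handle mid scene z=.182 [0.4801 0.0321 0.182 ] ends [0.5259 0.0347 0.182 ] [0.4356 0.0297 0.182 ]
arm ends scene [0.5284 0.0367 0.182 ] [0.4329 0.0317 0.182 ]
arm ends top [0.5261 0.0365 0.182 ] [0.4305 0.0311 0.182 ]
[86, 83, 72, 55, 46, 52, 72, 76, 58, 43, 44, 69, 120, 143, 143, 136, 128, 146, 123, 71, 44, 45, 45, 45, 44]
tool shift [-0.0019 -0.1428  0.115 ] tcp [ 0.4881 -0.1095  0.3   ] open 0.0362 F [ 0.3  0.  -0.4] t 58.55
yaw of tool y -1.514 z axis [-0. -0. -1.]
turn about tool z -0.0004540221258082511 q6 1.1904720712104977
```

```bash
echo '[0.036, -0.0005, -0.0472, 0, 0, 0.036, -0.0005, -0.0472, 0, 0, 0.036, -0.0005, -0.0474, 0, 0, 0.036, 0, 0, 0.04, 0, 0.036, 0, 0, 0.04, 0, 0.036, 0, 0, 0.02, 0, 0.036, 0, 0, 0.013, 0, 0.036, 0, 0, 0, 0, 0.036, 0, 0, 0, 0]' | python3 inch.py;echo '[0, 0, 0, 0, 0, 0, 0, 0, 0, 0, 0, 0, 0, 0, 0, 0, 0, 0, 0, 0, 0, 0, 0, 0, 0]' | python3 inch.py 30
```

```text
t: 59.45
tool_pos: [0.4795, 0.0305, 0.1882]
orientation: [3.14, 0.084, 0.001]
force: [-0.1, 0.1, 1.1]
opening: 0.0362
gripper_force: 0.0
t: 59.95
tool_pos: [0.4793, 0.0307, 0.1881]
orientation: [3.139, 0.086, 0.002]
force: [1.0, -3.1, 3.3]
opening: 0.0109
gripper_force: 30.0
```

```bash
echo '[0, 0, 0.0022, -0.01, 0, 0, 0, 0.0025, -0.0098, 0, 0, 0, 0.0032, -0.0097, 0, 0, 0, 0.0035, -0.0095, 0, 0, 0, 0, 0, 0]' | python3 inch.py 35; echo '[0, 0, 0.0042, -0.0093, 0, 0, 0, 0.0044, -0.0092, 0, 0, 0, 0.005, -0.0088, 0, 0, 0, 0.0053, -0.0087, 0, 0, 0, 0, 0, 0]' | python3 inch.py
```

```text
t: 60.45
tool_pos: [0.4798, 0.0199, 0.2268]
orientation: [-3.14, -0.086, -0.001]
force: [5.0, 1.6, -5.5]
opening: 0.0109
gripper_force: 35.0
t: 60.95
tool_pos: [0.4808, 0.0019, 0.2631]
orientation: [-3.138, -0.087, -0.002]
force: [1.8, 6.3, 0.3]
opening: 0.0112
gripper_force: 35.0
```

```bash
echo '[0, 0, 0.006, -0.0082, 0, 0, 0, 0.006, -0.0082, 0, 0, 0, 0.0068, -0.0076, 0, 0, 0, 0.0068, -0.0075, 0, 0, 0, 0, 0, 0]' | python3 inch.py; echo '[0, 0, 0.0075, -0.0069, 0, 0, 0, 0.0075, -0.0068, 0, 0, 0, 0.007, -0.0055, 0, 0, 0, 0, 0, 0, 0, 0, 0, 0, 0, 0, 0, 0, 0, 0, 0, 0, 0, 0, 0, 0, 0, 0, 0, 0]' | python3 inch.py; python3 - <<'E'
from lib import *
c1=robot.read_camera("top");c2=robot.read_camera("scene")
T=[cv2.resize(c["image"][v:v+100,u:u+120,::-1],(395,329),interpolation=cv2.INTER_CUBIC) for c,u,v in((c1,370,175),(c2,330,100))]
cv2.imwrite("pics/tip.png",np.hstack(T))
g=cv2.cvtColor(c1["image"],cv2.COLOR_RGB2HSV);m=((g[...,2]>120)&(g[...,1]<50)).astype(np.uint8);w=np.zeros_like(m);w[190:260,385:470]=1
k,l,st,ce=cv2.connectedComponentsWithStats(m*w);print(st[1:][st[1:,4]>20].tolist())
E
```

```text
t: 61.45
tool_pos: [0.4818, -0.0235, 0.295]
orientation: [-3.138, -0.087, -0.001]
force: [-2.5, 8.7, 6.3]
opening: 0.011
gripper_force: 35.0
t: 62.25
tool_pos: [0.4828, -0.0447, 0.3138]
orientation: [-3.138, -0.088, -0.0]
force: [-3.3, 8.7, 8.7]
opening: 0.0106
gripper_force: 35.0
[[385, 190, 21, 15, 262], [396, 190, 28, 70, 683], [445, 201, 13, 16, 139], [419, 209, 21, 34, 306], [385, 222, 9, 13, 91], [448, 226, 12, 16, 141], [427, 230, 18, 17, 249], [385, 238, 6, 10, 50]]
```

```bash
echo '[0, 0, -0.007, 0.0055, 0, 0, 0, -0.0075, 0.0068, 0, 0, 0, -0.0075, 0.0069, 0, 0, 0, -0.0068, 0.0075, 0, 0, 0, -0.0068, 0.0076, 0, 0, 0, -0.006, 0.0082, 0, 0, 0, -0.006, 0.0082, 0, 0, 0, 0, 0, 0]' | python3 inch.py; echo '[0, 0, -0.0053, 0.0087, 0, 0, 0, -0.005, 0.0088, 0, 0, 0, -0.0044, 0.0092, 0, 0, 0, -0.0042, 0.0093, 0, 0, 0, -0.0035, 0.0095, 0, 0, 0, -0.0032, 0.0097, 0, 0, 0, -0.0025, 0.0098, 0, 0, 0, -0.0022, 0.01, 0, 0, 0, 0, 0, 0, 0, 0, 0, 0, 0]' | python3 inch.py
```

```text
t: 63.15
tool_pos: [0.4801, 0.0022, 0.2606]
orientation: [-3.139, -0.088, 0.002]
force: [0.3, 4.5, 0.2]
opening: 0.0109
gripper_force: 35.0
t: 64.15
tool_pos: [0.4794, 0.0306, 0.1867]
orientation: [3.139, 0.085, 0.002]
force: [4.0, -4.3, -3.4]
opening: 0.0106
gripper_force: 35.0
```

```bash
echo '[0.034, 0, 0, 0, 0, 0.034, 0, 0, 0, 0, 0.034, 0, 0, 0, 0, 0.034, 0, 0, -0.04, 0, 0.034, 0, 0, -0.04, 0, 0.034, 0, 0, -0.04, 0, 0.034, 0, -0.045, 0, 0, 0.034, 0, -0.045, 0, 0, 0.034, 0, -0.045, 0, 0, 0.034, 0, -0.045, 0, 0, 0.034, 0, 0, 0, 0]' | python3 inch.py; python3 - <<'E'
from lib import *
c1=robot.read_camera("top");c2=robot.read_camera("scene")
T=[cv2.resize(c["image"][v:v+90,u:u+150,::-1],(600,300),interpolation=cv2.INTER_CUBIC) for c,u,v in((c1,325,180),(c2,290,110))]
cv2.imwrite("pics/after.png",np.vstack(T))
E
```

```text
t: 65.25
tool_pos: [0.4678, 0.2158, 0.3072]
orientation: [-3.138, -0.094, 0.001]
force: [0.5, -0.3, -0.1]
opening: 0.0342
gripper_force: 0.0
```

View pics/after.png

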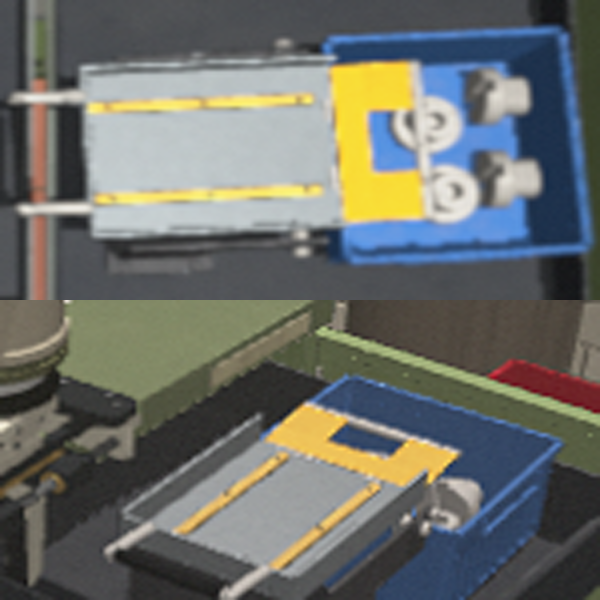

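Tray is level and empty, all four hubs lie in the box, gate flat with its bar at about top-crop (425,140). Shutting the gate.

```bash
echo '[0.019, 0, 0.0434, 0, 0, 0.019, 0, 0.0434, 0, 0, 0.019, 0, 0.0434, 0, 0, 0.019, 0, 0.0434, 0, 0, 0.019, 0, 0.0434, 0, 0, 0.019, 0, 0.0434, 0, 0, 0.019, 0, 0.0434, 0, 0, 0.019, 0, 0.0434, 0, 0, 0.019, 0, 0.0434, 0, 0, 0.019, 0, 0.0434, 0, 0, 0.019, 0, 0.0434, 0, 0, 0.019, 0, 0, 0.05, 0, 0.019, 0, 0, 0.05, 0, 0.019, 0, 0, 0, 0, 0.019, 0, 0, 0, 0]' | python3 inch.py; python3 -c "
from lib import *
go((.4965,-.261,.156),np.radians(93.3))"
```

```text
t: 66.85
tool_pos: [0.4939, -0.2662, 0.2075]
orientation: [-3.139, -0.084, 0.003]
force: [0.0, -0.2, 1.1]
opening: 0.0186
gripper_force: 0.0
tool shift [ 0.003  -0.005   0.0515] tcp [ 0.4939 -0.2662  0.2075] open 0.0186 F [ 0.  -0.2  1.1] t 66.85
yaw of tool y -1.517 z axis [-0.002  0.001 -1.   ]
turn about tool z -0.004187808104616053 q6 0.9317699692104913
```

```bash
echo '[0.019, 0.0025, -0.0045, 0.01, 0, 0.019, 0, 0, 0.015, 0, 0.019, 0, 0, 0, 0, 0.019, 0, 0, 0, 0]' | python3 inch.py;echo '[0.019, 0, 0, 0.012, 0, 0.019, 0, 0, 0.012, 0, 0.019, 0, 0, 0, 0, 0.019, 0, 0, 0, 0]' | python3 inch.py
```

```text
t: 67.25
tool_pos: [0.4974, -0.2608, 0.1825]
orientation: [3.14, 0.087, -0.0]
force: [-0.6, -0.3, 0.4]
opening: 0.0193
gripper_force: 0.0
t: 67.65
tool_pos: [0.4968, -0.2608, 0.1574]
orientation: [-3.139, -0.086, 0.002]
force: [0.9, 0.3, 0.1]
opening: 0.0189
gripper_force: 0.0
```

Grip and swing the gate back up along its arc.

```bash
echo '[0, 0, 0, 0.001, 0, 0, 0, 0, 0, 0, 0, 0, 0, 0, 0, 0, 0, 0, 0, 0]' | python3 inch.py 25;echo '[0, 0, 0, -0.0097, 0, 0, 0, -0.0015, -0.0097, 0, 0, 0, -0.003, -0.0093, 0, 0, 0, -0.0044, -0.0088, 0, 0, 0, -0.0057, -0.0079, 0, 0, 0, 0, 0, 0]' | python3 inch.py;echo '[0, 0, -0.0069, -0.0069, 0, 0, 0, -0.0079, -0.0058, 0, 0, 0, -0.0087, -0.0045, 0, 0, 0, 0, 0, 0, 0, 0, 0, 0, 0]' | python3 inch.py;echo '[0, 0, -0.0093, -0.003, 0, 0, 0, -0.0096, -0.0015, 0, 0, 0, 0, 0, 0, 0, 0, 0, 0, 0]' | python3 inch.py
```

```text
t: 68.05
tool_pos: [0.4975, -0.2609, 0.1575]
orientation: [-3.14, -0.086, -0.001]
force: [0.2, 2.5, 0.7]
opening: 0.009
gripper_force: 25.0
t: 68.65
tool_pos: [0.4963, -0.2429, 0.2012]
orientation: [-3.134, -0.089, 0.003]
force: [2.7, 11.6, -8.6]
opening: 0.0089
gripper_force: 25.0
t: 69.15
tool_pos: [0.4949, -0.2207, 0.2178]
orientation: [-3.136, -0.088, 0.003]
force: [4.7, 7.1, -11.6]
opening: 0.0091
gripper_force: 25.0
t: 69.55
tool_pos: [0.4937, -0.2038, 0.2231]
orientation: [-3.14, -0.086, 0.002]
force: [3.7, -0.9, -14.3]
opening: 0.009
gripper_force: 25.0
```

```bash
echo '[0, 0, -0.002, 0.002, 0, 0, 0, 0, 0, 0, 0, 0, 0, 0, 0]' | python3 inch.py;echo '[0, 0, -0.003, 0.001, 0, 0, 0, 0, 0, 0, 0, 0, 0, 0, 0]' | python3 inch.py
```

```text
t: 69.85
tool_pos: [0.4939, -0.2037, 0.223]
orientation: [3.138, 0.084, -0.0]
force: [0.8, -5.8, -6.0]
opening: 0.0092
gripper_force: 25.0
t: 70.15
tool_pos: [0.4939, -0.2034, 0.223]
orientation: [3.133, 0.082, 0.002]
force: [-1.2, -17.4, -5.0]
opening: 0.009
gripper_force: 25.0
```

```bash
echo '[0, 0, 0.004, 0.002, 0, 0.03, 0, 0, 0, 0, 0.03, 0, 0, 0, 0, 0.03, 0, 0, 0, 0, 0.03, 0, 0, -0.04, 0, 0.03, 0, 0, -0.04, 0, 0.03, 0, -0.045, -0.01, 0, 0.03, 0, -0.045, 0, 0, 0.03, 0, -0.045, 0, 0, 0.03, 0, -0.045, 0, 0, 0.03, 0, -0.045, 0, 0, 0.03, 0, -0.045, 0, 0, 0.03, 0, -0.045, 0, 0, 0.03, 0, 0, 0, 0, 0.03, 0, 0, 0, 0]' | python3 inch.py; python3 - <<'E'
from lib import *
R=np.load("ref.npz")
for n,bx in(("top",{"tray+gate":(335,192,419,256),"bins+tape":(200,160,295,196),"box rim":(419,185,480,265)}),("scene",{"gate":(355,130,400,165)})):
    c=robot.read_camera(n);d=np.abs(c["image"].astype(int)-R[n].astype(int)).max(2)
    for k,(a,b,e,f) in bx.items(): print(n,k,"changed px",int((d[b:f,a:e]>35).sum()),"of",(f-b)*(e-a),"box",cv2.boundingRect((d[b:f,a:e]>35).astype(np.uint8)))
print(robot.read_state()["force"].round(1))
c=robot.read_camera("top");g=cv2.cvtColor(c["image"],cv2.COLOR_RGB2HSV);m=((g[...,2]>120)&(g[...,1]<60)).astype(np.uint8);w=np.zeros_like(m);w[195:255,418:466]=1
k,l,st,ce=cv2.connectedComponentsWithStats(m*w);print([(ce[i].round(0).tolist(),st[i,4]) for i in range(1,k) if st[i,4]>40])
E
```

```text
t: 71.65
tool_pos: [0.4767, 0.1123, 0.3095]
orientation: [3.14, 0.091, 0.0]
force: [0.4, -0.5, -1.3]
opening: 0.0305
gripper_force: 0.0
top tray+gate changed px 288 of 5376 box (0, 0, 84, 64)
top bins+tape changed px 992 of 3420 box (52, 11, 43, 25)
top box rim changed px 1933 of 4880 box (0, 2, 55, 74)
scene gate changed px 134 of 1575 box (0, 2, 45, 33)
[-0.   0.3  0.6]
[([451.0, 209.0], np.int32(137)), ([431.0, 217.0], np.int32(238)), ([453.0, 233.0], np.int32(141)), ([436.0, 238.0], np.int32(249))]
```

```bash
echo '[0.03, -0.03, 0.03, -0.02, 0, 0.03, -0.03, 0.03, -0.02, 0, 0.03, -0.03, 0.0, -0.02, 0, 0.03, 0, 0, 0, 0, 0.03, 0, 0, 0, 0, 0.03, 0, 0, 0, 0]' | python3 inch.py|sed -n '2p'; python3 - <<'E'
from lib import *
R=np.load("ref.npz")
for n,gb,bb in(("top",(400,192,422,250),(395,180,485,265)),("scene",(350,128,402,168),(360,130,440,225))):
    c=robot.read_camera(n)
    for k,im in(("ref",R[n]),("now",c["image"])):
        g=cv2.cvtColor(im,cv2.COLOR_RGB2HSV);H,S,V=cv2.split(g)
        def s(m,b):
            q=m[b[1]:b[3],b[0]:b[2]];ys,xs=np.where(q);return len(xs),(xs.mean()+b[0]).round(2),(ys.mean()+b[1]).round(2),cv2.boundingRect(q.astype(np.uint8))
        print(n,k,"yellow",s((H>12)&(H<32)&(S>110)&(V>60),gb),"bar",s((S<40)&(V>140),gb),"blue",s((H>100)&(H<118)&(S>120),bb))
        if n=="top": print("  red",s(((H<8)|(H>172))&(S>150),(195,150,300,200)),"tape",s(V<45,(238,170,260,192)))
E
```

```text
tool_pos: [0.3906, 0.046, 0.3685]
top ref yellow (136, np.float64(409.21), np.float64(221.9), (0, 6, 14, 47)) bar (482, np.float64(406.94), np.float64(223.88), (0, 3, 18, 55)) blue (3639, np.float64(440.17), np.float64(225.2), (7, 8, 68, 72))
  red (1655, np.float64(246.16), np.float64(178.29), (6, 13, 88, 33)) tape (7, np.float64(253.14), np.float64(187.14), (12, 15, 6, 5))
top now yellow (151, np.float64(409.53), np.float64(222.28), (0, 6, 15, 47)) bar (510, np.float64(407.01), np.float64(223.55), (0, 3, 19, 55)) blue (2688, np.float64(442.3), np.float64(223.84), (10, 7, 68, 72))
  red (1663, np.float64(246.16), np.float64(178.26), (6, 13, 88, 33)) tape (9, np.float64(252.67), np.float64(187.33), (11, 15, 7, 5))
scene ref yellow (540, np.float64(374.05), np.float64(152.41), (0, 8, 47, 32)) bar (357, np.float64(368.86), np.float64(157.27), (0, 5, 48, 35)) blue (1712, np.float64(402.96), np.float64(170.72), (9, 5, 61, 74))
scene now yellow (351, np.float64(381.25), np.float64(155.19), (0, 0, 48, 40)) bar (317, np.float64(371.95), np.float64(158.95), (0, 9, 52, 31)) blue (1593, np.float64(403.66), np.float64(167.97), (10, 3, 61, 74))
```

```bash
python3 - <<'E'
from lib import *
R=np.load("ref.npz")["top"];c=robot.read_camera("top")
for im in(R,c["image"]):
    a=im[198:206,404:424].astype(int).mean(0);b=im[238:243,404:424].astype(int).mean(0)
    print(a[:,2].astype(int).tolist());print(b[:,2].astype(int).tolist())
E
```

```text
[174, 136, 106, 73, 36, 19, 31, 95, 176, 221, 210, 179, 178, 181, 181, 182, 185, 185, 185, 186]
[195, 199, 205, 197, 159, 109, 63, 28, 15, 38, 103, 177, 212, 211, 214, 229, 233, 233, 233, 234]
[178, 169, 123, 78, 43, 23, 20, 60, 133, 197, 215, 190, 186, 189, 190, 191, 192, 191, 192, 193]
[190, 194, 199, 200, 185, 123, 64, 29, 15, 22, 58, 128, 192, 212, 211, 224, 229, 229, 229, 229]
```

The gate may be about 0.02 rad short of its stop; I'll press it home once more.

```bash
echo '[0.036, 0.03, 0.03, 0.02, 0, 0.036, 0.03, 0.03, 0.02, 0, 0.036, 0.027, 0.04, 0.02, 0, 0.036, 0, 0.045, 0, 0, 0.036, 0, 0.045, 0, 0, 0.036, 0, 0.045, 0, 0, 0.036, 0, 0.02, 0, 0, 0.036, 0, 0, 0, 0, 0.036, 0, 0, 0, 0]' | python3 inch.py|sed -n '2p'; python3 -c "
from lib import *
go((.4935,-.204,.223),np.radians(93.3))"
```

```text
tool_pos: [0.4899, -0.2015, 0.3092]
tool shift [0.0036 0.0028 0.0862] tcp [ 0.4899 -0.2015  0.3092] open 0.0359 F [0.5 0.7 0.2] t 73.45
yaw of tool y -1.517 z axis [-0.002  0.001 -1.   ]
turn about tool z -0.003471400521606327 q6 1.0293960372973328
```

```bash
echo '[0.036, 0.003, 0.0025, 0, 0, 0.036, 0, 0, 0.04, 0, 0.036, 0, 0, 0.03, 0, 0.036, 0, 0, 0.016, 0, 0.036, 0, 0, 0, 0, 0.036, 0, 0, 0, 0]' | python3 inch.py|sed -n '2p;4p'; echo '[0, 0, 0, 0, 0, 0, 0, 0, 0, 0, 0, 0, 0, 0, 0, 0, 0, 0, 0, 0, 0, 0, -0.003, 0, 0, 0, 0, -0.003, 0, 0, 0, 0, 0, 0, 0, 0, 0, 0, 0, 0]' | python3 inch.py 20;echo '[0.036, 0, 0, 0, 0, 0.036, 0, 0, 0, 0, 0.036, 0, 0, 0, 0, 0.036, 0, 0, 0, 0]' | python3 inch.py
```

```text
tool_pos: [0.4936, -0.2037, 0.2254]
force: [0.3, 0.2, 0.1]
t: 74.85
tool_pos: [0.4933, -0.2033, 0.2253]
orientation: [3.131, 0.081, 0.004]
force: [3.8, -23.5, -5.0]
opening: 0.0091
gripper_force: 20.0
t: 75.25
tool_pos: [0.4926, -0.1977, 0.2241]
orientation: [-3.14, -0.086, 0.001]
force: [0.3, 0.7, -0.5]
opening: 0.0344
gripper_force: 0.0
```

```bash
echo '[0.036, 0, 0, -0.04, 0, 0.036, 0, 0, -0.04, 0, 0.036, 0, -0.045, -0.01, 0, 0.036, 0, -0.045, 0, 0, 0.036, 0, -0.045, 0, 0, 0.036, 0, -0.045, 0, 0, 0.036, 0, -0.045, 0, 0, 0.036, 0, -0.045, 0, 0, 0.03, -0.03, 0.03, -0.02, 0, 0.03, -0.03, 0.03, -0.02, 0, 0.03, -0.03, 0.0, -0.02, 0, 0.03, 0, 0, 0, 0, 0.03, 0, 0, 0, 0, 0.03, 0, 0, 0, 0]' | python3 inch.py|sed -n '2p'; python3 - <<'E'
from lib import *
R=np.load("ref.npz")["top"];c=robot.read_camera("top")
for im in(R,c["image"]):
    print(im[198:206,404:424].astype(int).mean(0)[:,2].astype(int).tolist(),im[238:243,404:424].astype(int).mean(0)[:,2].astype(int).tolist())
# static control: tray far wall/rail columns and the handle arms
for im in(R,c["image"]): print(im[208:212,340:352].astype(int).mean(0)[:,2].astype(int).tolist(), im[206:212,330:348].astype(int).mean(0)[:,2].astype(int).tolist())
E
```

```text
tool_pos: [0.3915, 0.007, 0.3734]
[174, 136, 106, 73, 36, 19, 31, 95, 176, 221, 210, 179, 178, 181, 181, 182, 185, 185, 185, 186] [195, 199, 205, 197, 159, 109, 63, 28, 15, 38, 103, 177, 212, 211, 214, 229, 233, 233, 233, 234]
[171, 134, 106, 77, 40, 17, 31, 93, 174, 217, 207, 184, 187, 191, 191, 191, 193, 193, 193, 195] [192, 196, 201, 194, 155, 107, 62, 26, 15, 36, 101, 174, 209, 206, 206, 226, 230, 231, 230, 230]
[162, 152, 160, 169, 172, 174, 181, 187, 181, 175, 174, 172] [125, 144, 165, 170, 165, 161, 158, 164, 159, 151, 141, 139, 149, 159, 166, 176, 184, 191]
[158, 155, 158, 166, 171, 169, 172, 178, 175, 170, 168, 167] [113, 124, 143, 148, 148, 148, 147, 152, 149, 141, 139, 140, 147, 156, 164, 172, 177, 184]
```

The gate profile now matches the initial shut position exactly. Handing in.

```bash
python3 -c "
from plant import robot
print(robot.close_job())"
```

```text
the job is handed in; nothing more can be done
None
```

The job is handed in at about 77 s: all four hubs were seated on the rails and tipped over the lowered gate into the blue box; the tray is level, the gate shut against its stop, the bins and tape unmoved, and the loose blue box shifted by about 1 cm.

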